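Tare the pot and weigh the red bulb

ROBOT

A 6-joint arm with a two-finger parallel gripper is mounted at the origin on the work surface. World frame = base frame: x ahead of the robot, y to its left, z up, the work surface at z = 0. Lengths are in m, angles in rad, forces in N, time in s.
With the tool pointing down it reaches from about 0.425 to 0.95 m from the base axis. Payload 3.5 kg.
Tool frame: the origin (TCP) lies at the very end of the fingers, on their centre line; the grasp point (between the pads) lies 19 mm behind it (tcp_to_grasp is the distance from the TCP to the grasp point, in m); z points along the fingers, y is the direction in which the jaws open and shut (so a half turn about z gives the same grasp; the last joint's range is limited). The gripper opens to 85 mm and grips with 20 to 120 N. Pads are 22 mm wide; open, the fingers measure 114 mm over their backs; the gripper's body (76 mm by 85 mm) begins 54 mm behind the grasp point. The pads swing forward as they close: fully open they stand 13 mm farther back than shut.
Start: joints at [-1.336, 0.286, 1.577, -0, 1.279, -0.15], TCP at [0.253, -0.626, 0.231] pointing down, gripper open.
Joint ranges: [-2.77, 2.77], [-0.9, 2.22], [0.21, 2.48], [-1.53, 4.67], [0.24, 2.81], [-2.84, 2.84]. Speed limits (rad/s): [2.79, 2.79, 3.14, 3.14, 3.14, 3.14].

INTERFACE

Orientations are given as a unit quaternion [x, y, z, w].
In Python, from plant import * gives the robot as it stands. The module is installed in compiled form; this text tells all that it offers.
- The arm moves only by the tool arm_command, never from a script. Its argument "steps" is a list of rows, each a list of 3 entries, a list of its own where there are three numbers: the turn, a rotation vector about the tool's x, y, z in rad, then the shift along the tool's x, y, z in m, then the gripper command: -1 is shut, 1 is fully open, values between are in proportion. A call has 1 to 12 rows; each row is the pose to reach, as a shift and turn from the pose measured when the call began, along the tool's axes at that moment; what a row does not reach only later rows make up. A row lasts 1/8 s, in which the tool goes at most 62.5 mm and 10.7 degrees, less where a joint would pass 70% of its speed; a pose out of reach is approached as far as the arm can. A call with a gripper value outside its range is refused whole. The fingers move at their own pace and stop on an object; "force" is the grip in N (left out, the last holds). Time passes only in rows, so rows that repeat a pose let the fingers close. It gives the time, the measured TCP pose, the force and the opening at its end, in the units of the state.
- get_state(): the state, without advancing time (a new reading comes with each control period).
- read_camera(name): name is "scene" or "top" or "wrist"; returns a dict with "frame" (420x560x3 uint8, red, green, blue), "vfov" (degrees; the focal length in pixels is half the picture's height over the tangent of half this angle, whatever the lens; pixels are square), "cx", "cy" (the principal point, pixels), "position" and "rotation" of the camera in the world; the wrist camera has in their place "mount" (4x4, takes a point from camera to tool coordinates, whose origin is the TCP and whose axes are the flange's). Camera axes: x right, y up, looking along -z (the intrinsics and any distortion apply to the point x, -y, -z); pixel columns grow to the right and rows downward; lengths in m; the calibration is good to about 2 mm. A picture is of the moment at which its call begins: read the wrist's pose just before it. There is no depth.
- sign_off(): hands the job in, once; it reports no verdict.
The state is a dict: "time": time; "qpos": joint angles; "dq": joint speeds; "joint_efforts": joint torques, N m; "eef_pos": TCP position; "tcp_rot": TCP orientation; "contact_force": force on the tool from outside, world axes, zero at the start; "wrist_torque": the same for the moment, N m; "opening": opening from 0.0 (shut) to 1.0 (fully open).
Only numpy, scipy, OpenCV 4.12 (cv2) and the standard library are available. Lean on these libraries where they do the work, as an engineer would, in place of code of your own. Each camera call takes 0.05 s, during which the arm holds its last target.

TASK

The little square terracotta pot has been left mouth down: turn it over, stand it empty and upright in the middle of the scale's steel pan, let go of it and press the green tare button right down. Then put the red bulb from the white tray into the pot and leave pot and bulb standing free on the pan to be weighed. Do not press tare again once the bulb is in the pot, and leave the white bulbs and the other things on the table where they are.

Things in the scene. Friction and masses are not known exactly. Their poses are not given: they have to be found in the camera images.
- pot_centre (a point): Centre (half-way up) of the loose square terracotta plant pot (two grooves round it near the rim, drain hole in the bottom): straight-sided, 54 x 54 mm outside, 46 mm high, open at one end, walls and bottom 5 mm thick, inside 44 mm square and 41 mm deep, about 110 g. It rests steadily on its rim, its bottom or any side. z points out of the open mouth (straight down at the start); x and y are square to the four like side walls
- scale: Bench scale with a white base 205 x 150 mm, fixed to the table; origin under its centre on the table. Its x axis points from the grey front panel (display and buttons, 36 mm high, at the -x end) to the pan at the +x end; y is across. Always upright, turned about the vertical only.
- pan (a point): Centre of the top of the scale's flat stainless steel pan, 46 mm above the table; the pan is 128 mm (along the scale's x) by 146 mm (along its y), rigid, without a rim. Axes as the scale's.
- tare_top (a point): Centre of the top of the green round tare button (22 mm across) on the scale's front panel, 45 mm above the table, 9 mm proud of the panel and 118 mm from the pan's centre (107 mm in the scale's -x, 50 mm in its -y). Pressed straight down; moves with the button.
- tare (a joint): Travel of the tare button in m: 0 released, 0.005 fully down. A spring brings it back; it starts to move at about 1.2 N and is fully down at 4 N.
- tray: White sorting tray 240 (its x) x 180 mm (its y), fixed, rim 12 mm above the table, floor 4 mm above the table; origin on the table under its centre. One red and three white bulbs stand in it on their flat root ends, at least 60 mm from one another centre to centre.
- red_bulb_c (a point): Middle of the belly of the one dark red bulb, 12 mm above its flat root end: a smooth hard onion shape, 25 mm across at the belly, 31 mm tall, tapering to a point at the top, 15 g. Its z axis points to the tip (up at the start).
- white_bulb_1_c (a point): Middle of the belly of a cream-white bulb of the same shape and size, to be left alone.
- white_bulb_2_c (a point): The same for the second cream-white bulb, to be left alone.
- white_bulb_3_c (a point): The same for the third cream-white bulb, to be left alone.
- label_pot: Round black pot with plant labels, 76 mm across at the top, 126 mm tall over the labels, loose; origin under its centre. Bystander.
- dibber: Dibber with wooden handle lying on the table, 200 mm long and 24 mm thick, along its x axis (origin near the middle, on the table), loose. Bystander.
- trowel: Hand trowel lying along its x axis, 275 mm long, blade 65 mm wide at +x, handle end 150 mm towards -x from its origin, loose. Bystander.
- sprayer: Clear trigger spray bottle, 76 mm across, 205 mm tall, origin under its centre, loose. Bystander.
- pot_stack: Stack of four black round pots, 90 mm across, 134 mm tall, origin under its centre, loose. Bystander.
Not all that is in view belongs to the job. Of the things that look like the part that bears pot_centre, take the one that is nearest to the robot's base at the start.

How it is judged:
On the way, in this order (a step that is already met when the one before it is completed fails the run):
1. the empty pot stands upright on the pan, let go of, with the tare button not yet pressed (angle between pot_centre's own z axis and vertical below 0.08 rad and horizontal distance between pot_centre and pan below 0.03 m and z of pot_centre in the frame of pan below 0.026 m and contact force between pot and the fingers below 0.05 N and linear speed of pot below 0.02 m/s and value of joint tare below 0.001 m and distance between red_bulb_c and pot_centre above 0.06 m), for 0.2 s.
2. the tare button is pressed down while the empty pot stands on the pan (value of joint tare above 0.0035 m and angle between pot_centre's own z axis and vertical below 0.08 rad and horizontal distance between pot_centre and pan below 0.03 m and contact force between pot and the fingers below 0.05 N and distance between red_bulb_c and pot_centre above 0.06 m), for 0.05 s.
At the end, for the whole second after the job is handed in: The pot stands upright (within 0.08 rad) and still on the pan, its centre within 30 mm of the pan's centre, the red bulb lies inside it (the middle of its belly below the rim), the tare button is up again and nothing is held (angle between pot_centre's own z axis and vertical below 0.08 rad and horizontal distance between pot_centre and pan below 0.03 m and z of pot_centre in the frame of pan below 0.026 m and linear speed of pot below 0.02 m/s and x of red_bulb_c in the frame of pot_centre between -0.024 and 0.024 m and y of red_bulb_c in the frame of pot_centre between -0.024 and 0.024 m and z of red_bulb_c in the frame of pot_centre between -0.023 and 0.022 m and value of joint tare below 0.001 m); the robot touches nothing.
It fails at once if the tare button is pressed while the red bulb is in the pot (value of joint tare above 0.0025 m and distance between red_bulb_c and pot_centre below 0.036 m).
It fails at once if a white bulb is moved by more than 30 mm (distance of any of white_bulb_1_c, white_bulb_2_c, white_bulb_3_c from where it was at the start of the episode above 0.03 m).
It fails at once if another thing on the table is moved by more than 30 mm (distance of any of label_pot, dibber, trowel, sprayer, pot_stack from where it was at the start of the episode above 0.03 m).
It also fails if it takes over 72 s, if anything falls off the work surface, if the arm or the gripper's body presses on something with over 40 N, if the wrist force passes 120 N, or if a joint passes its speed limit or range.

## Working session

There is one attempt and no reset: what is moved stays moved. The work goes in short steps, Python scripts to look and compute and a tool call to move; the robot and the scene stay as the last step left them, time stands still between calls to the robot, and variables do not carry over. Pictures are saved under pics/ and viewed, and the job is handed in when it is done.

Besides the shell and the picture viewer there is one more tool, called after ">>>" by a JSON object that holds its "name" and its "arguments", one argument or row to a line. arm_command: Moves the arm, as the interface text tells. Its arguments: {"type":"object","properties":{"steps":{"type":"array"},"force":{"type":"number"}},"required":["steps"]}

```bash
mkdir -p pics; python3 - <<'E'
from plant import *
import cv2
s=get_state();print(s)
for n in ["scene","top","wrist"]:
    c=read_camera(n);cv2.imwrite(f"pics/{n}0.png",c["frame"][:,:,::-1])
    print(n,{k:v for k,v in c.items() if k!="frame"})
E
```

```text
{'time': 0.0, 'qpos': array([-1.33602433e+00,  2.87192192e-01,  1.57820025e+00,  2.42121724e-05,
        1.27860900e+00, -1.49982397e-01]), 'dq': array([ 4.30107117e-04, -1.29755730e-04,  2.06811117e-04, -6.27351410e-04,
        3.64882480e-04,  7.94888560e-05]), 'joint_efforts': array([-6.57306718e-04, -4.05988455e+01, -2.92622870e+01, -2.47232911e-04,
        5.79503132e-03, -2.84222054e-06]), 'eef_pos': array([ 0.25323534, -0.62497582,  0.22991691]), 'tcp_rot': array([ 9.81552464e-01,  1.91189201e-01, -3.94665127e-05, -1.20380595e-03]), 'contact_force': array([ 0.78546389, -0.68635421, -0.20212866]), 'wrist_torque': array([0.01670932, 0.00831804, 0.01195592]), 'opening': 0.9994219959849301}
scene {'vfov': 52.12082166076884, 'cx': 277.2775477208141, 'cy': 210.49012671843087, 'position': array([ 1.42954262, -0.05774307,  0.80213808]), 'rotation': array([0.30349225, 0.29154281, 0.62372197, 0.65868517])}
top {'vfov': 53.62550970507406, 'cx': 283.4380555422811, 'cy': 216.48809248507047, 'position': array([ 0.44649147, -0.02775117,  1.19082903]), 'rotation': array([-0.03874515,  0.03670999,  0.71422553, -0.69787755])}
wrist {'vfov': 68.55171601859206, 'cx': 284.1112478824869, 'cy': 201.5542423635696, 'mount': array([[ 1.24433973e-04,  9.60311191e-01,  2.78930819e-01,
         7.08137682e-02],
       [ 9.99999979e-01, -7.49185112e-05, -1.88178868e-04,
         1.39477853e-04],
       [-1.59813191e-04,  2.78930836e-01, -9.60311180e-01,
        -1.42650555e-01],
       [ 0.00000000e+00,  0.00000000e+00,  0.00000000e+00,
         1.00000000e+00]])}
```

View pics/scene0.png

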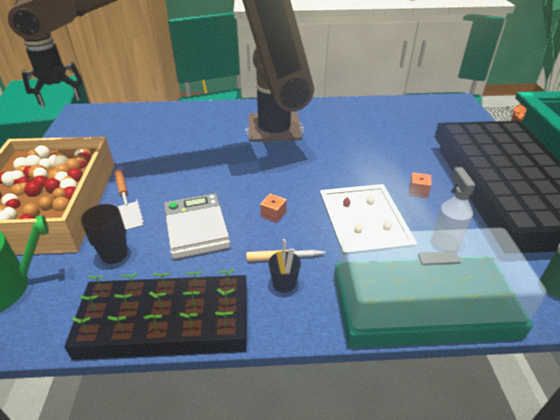

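View pics/top0.png

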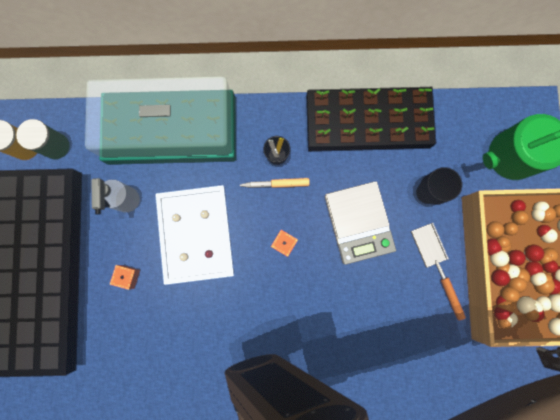

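View pics/wrist0.png

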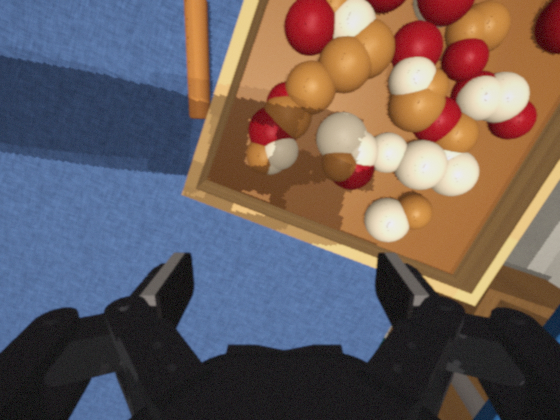

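Top view: pot candidates are the two orange squares at (285,243) and (123,277). The scale is at (361,222), with its green button at (385,243). The red bulb is at (209,254), and the white ones are at (176,218), (205,214) and (183,257). I'll enlarge and measure.

```bash
cat > h.py <<'E'
from plant import *
import numpy as np, cv2
from scipy.spatial.transform import Rotation as R
def cam(n):
    s=get_state(); c=read_camera(n)
    f=210/np.tan(np.radians(c["vfov"]/2))
    if n=="wrist":
        m=c["mount"]; T=R.from_quat(s["tcp_rot"]).as_matrix()
        c["P"]=s["eef_pos"]+T@m[:3,3]; c["M"]=T@m[:3,:3]
    else:
        c["P"]=c["position"]; c["M"]=R.from_quat(c["rotation"]).as_matrix()
    c["f"]=f; return c
def ray(c,u,v):
    d=c["M"]@np.array([(u-c["cx"])/c["f"],-(v-c["cy"])/c["f"],-1]); return d
def pz(c,u,v,z):
    d=ray(c,u,v); return c["P"]+d*(z-c["P"][2])/d[2]
def proj(c,p):
    q=c["M"].T@(np.array(p)-c["P"]); return c["cx"]-c["f"]*q[0]/q[2], c["cy"]+c["f"]*q[1]/q[2]
def crop(c,u0,v0,w,h,k,name):
    cv2.imwrite(name,cv2.resize(c["frame"][v0:v0+h,u0:u0+w,::-1],None,fx=k,fy=k,interpolation=cv2.INTER_CUBIC))
E
python3 - <<'E'
from h import *
c=cam("top")
for n,u,v,z in [("potA",285,243,.046),("potB",123,277,.046),("tare",385,243,.045),("red",209,254,.016),("w",176,218,.016),("w",205,214,.016),("w",183,257,.016)]:
    p=pz(c,u,v,z);print(n,p.round(4),np.hypot(*p[:2]).round(3))
crop(c,260,170,150,110,5,"pics/t1.png")
crop(c,95,180,150,110,5,"pics/t2.png")
c=cam("scene")
crop(c,150,160,160,110,5,"pics/s1.png")
crop(c,310,160,140,100,5,"pics/s2.png")
E
```

```text
potA [ 0.4957 -0.0285  0.046 ] 0.497
potB [0.4132 0.4163 0.046 ] 0.587
tare [ 0.4894 -0.3036  0.045 ] 0.576
red [0.471  0.1864 0.016 ] 0.507
w [0.5752 0.2799 0.016 ] 0.64
w [0.5848 0.1973 0.016 ] 0.617
w [0.4643 0.2597 0.016 ] 0.532
```

View pics/t1.png

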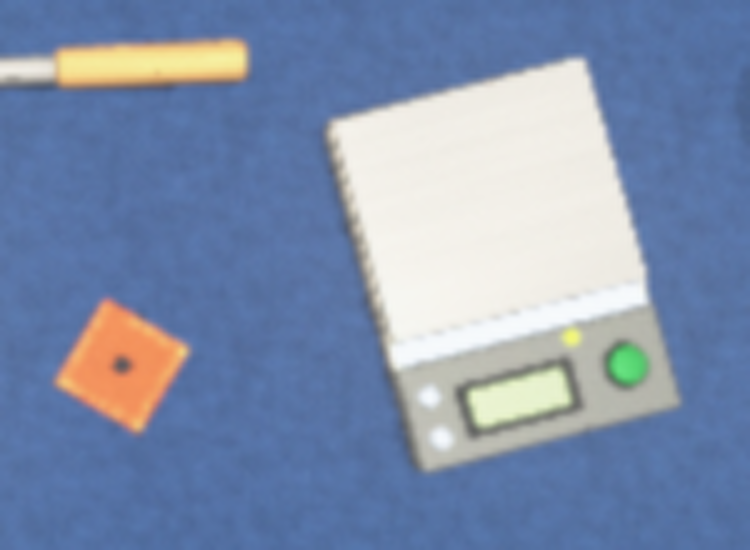

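View pics/t2.png

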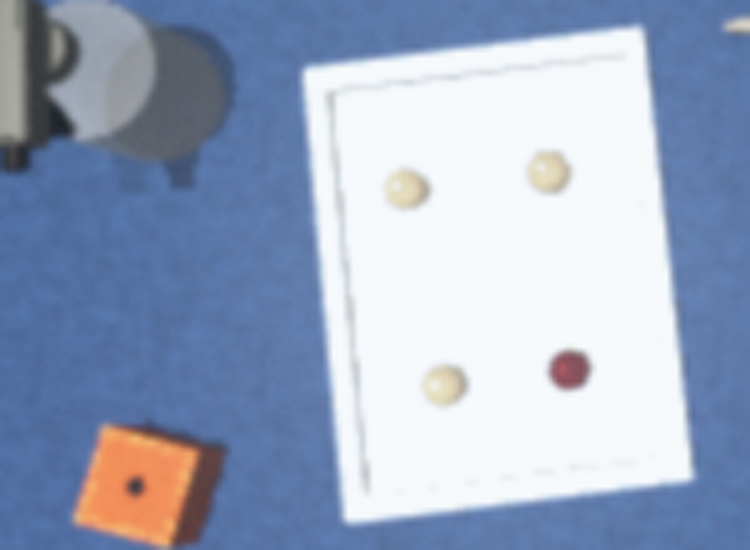

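View pics/s1.png

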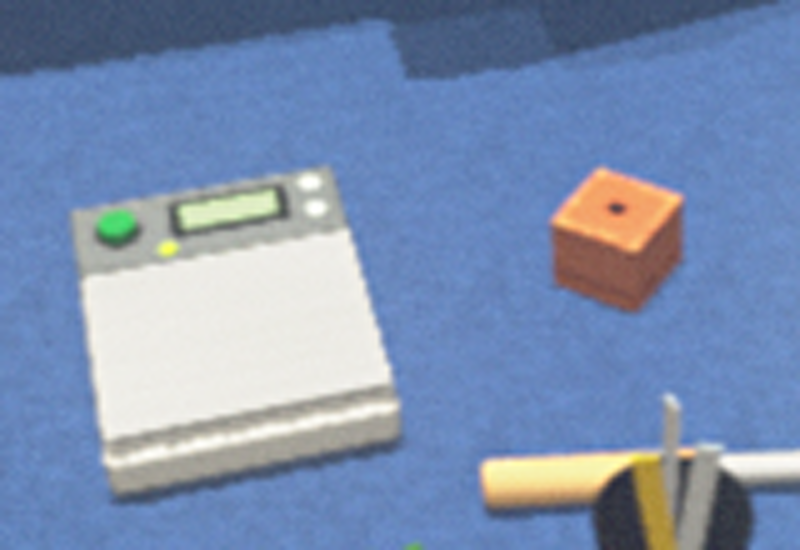

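View pics/s2.png

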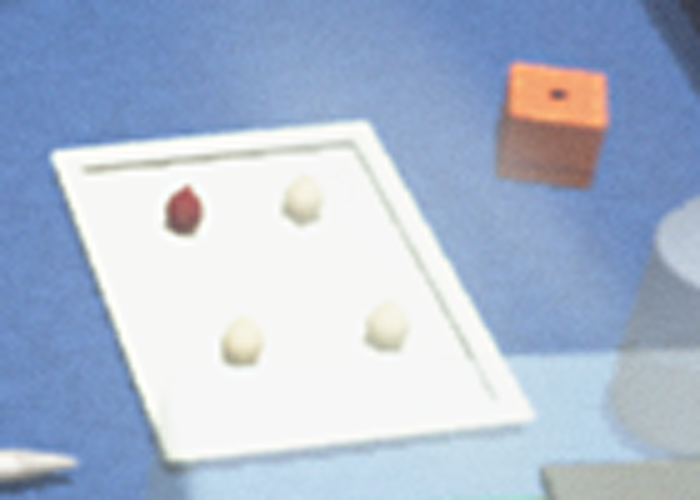

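```bash
python3 - <<'E'
from h import *
np.set_printoptions(precision=4,suppress=True)
t=cam("top");s=cam("scene")
def pts(c,l,o,z): return np.array([pz(c,o[0]+u/5,o[1]+v/5,z) for u,v in l])
def rep(n,p):
    e=np.diff(np.vstack([p,p[:1]]),axis=0)[:,:2]
    print(n,p[:,:2].mean(0),np.linalg.norm(e,axis=1),np.degrees(np.arctan2(e[:,1],e[:,0])))
rep("potT",pts(t,[(108,299),(190,350),(138,434),(56,383)],(260,170),.046))
rep("potS",pts(s,[(604,168),(684,198),(634,252),(553,220)],(150,160),.046))
rep("panT",pts(t,[(330,122),(583,58),(645,278),(390,345)],(260,170),.046))
rep("panS",pts(s,[(82,280),(350,232),(392,382),(108,442)],(150,160),.046))
print("tare",pts(t,[(627,362)],(260,170),.045),pts(s,[(117,222)],(150,160),.045))
print("red",pts(t,[(569,370)],(95,180),.018),pts(s,[(184,213)],(310,160),.016))
for k in [(405,188),(548,172),(444,385)]: print("w",pts(t,[k],(95,180),.018))
E
```

```text
potT [ 0.495  -0.0274] [0.0532 0.0543 0.053  0.0544] [-123.2566  146.7637   56.9059  -33.0011]
potS [ 0.4984 -0.0233] [0.0531 0.0546 0.0529 0.0544] [  55.5688  -33.912  -124.6955  146.2707]
panT [ 0.5825 -0.2314] [0.1462 0.1272 0.146  0.1282] [ -77.0299 -167.0878  103.3506   12.9885]
panS [ 0.5874 -0.229 ] [0.1458 0.1245 0.1432 0.128 ] [ 102.7603   12.6875  -75.8769 -166.1502]
tare [[ 0.4911 -0.3048  0.045 ]] [[ 0.4923 -0.3026  0.045 ]]
red [[0.471  0.1866 0.018 ]] [[0.4776 0.1889 0.016 ]]
w [[0.5762 0.2794 0.018 ]]
w [[0.5834 0.1981 0.018 ]]
w [[0.4642 0.2569 0.018 ]]
```

The pot nearest the base is A, at top (284,243): 0.497 m against 0.587 m for the other. Its measured 53–54 mm sides, and the drain hole facing up, match the description. Plan:
1. Grasp A from above.
2. Tip it onto its side on the pan by pitching the tool outward.
3. Regrasp with the tool leaning inward, and pitch it upright.

First I'll hover over it and refine the position with the wrist camera.

```bash
cat >> h.py <<'E'
def pose(ang,tilt):
    """tool x heading ang (deg, when down); tilt deg about tool y: + points the tool toward heading"""
    a=np.radians(ang); x=np.array([np.cos(a),np.sin(a),0]); z=np.array([0,0,-1.])
    M=np.column_stack([x,np.cross(z,x),z])
    return M@R.from_euler('y',tilt,degrees=True).as_matrix()
def go(pos,M):
    s=get_state(); T=R.from_quat(s["tcp_rot"]).as_matrix()
    d=T.T@(np.array(pos)-s["eef_pos"]); r=R.from_matrix(T.T@M).as_rotvec()
    print("t",round(s["time"],2),"turn",r.round(3).tolist(),"deg",round(np.degrees(np.linalg.norm(r)),1),"shift",d.round(4).tolist(),"mm",round(1000*np.linalg.norm(d)))
def st():
    s=get_state();T=R.from_quat(s["tcp_rot"]).as_matrix()
    print("t",round(s["time"],2),"p",s["eef_pos"].round(4),"q",s["qpos"].round(3),"F",s["contact_force"].round(1),"op",round(s["opening"],3)); print("x",T[:,0].round(3),"z",T[:,2].round(3))
E
python3 - <<'E'
from h import *
print(pose(-33,20)[:,2])
go((.497,-.025,.2),pose(-33,0))
E
```

```text
[ 0.28684223 -0.18627752 -0.93969262]
t 0.35 turn [-0.001, 0.0, 0.961] deg 55.0 shift [0.4512, -0.4651, 0.0313] mm 649
```

>>> {"name": "arm_command", "arguments": {
  "steps": [
    [[0,0,0.961],[0.451,-0.465,0.031],1],
    [[0,0,0.961],[0.451,-0.465,0.031],1],
    [[0,0,0.961],[0.451,-0.465,0.031],1],
    [[0,0,0.961],[0.451,-0.465,0.031],1],
    [[0,0,0.961],[0.451,-0.465,0.031],1],
    [[0,0,0.961],[0.451,-0.465,0.031],1],
    [[0,0,0.961],[0.451,-0.465,0.031],1],
    [[0,0,0.961],[0.451,-0.465,0.031],1],
    [[0,0,0.961],[0.451,-0.465,0.031],1],
    [[0,0,0.961],[0.451,-0.465,0.031],1],
    [[0,0,0.961],[0.451,-0.465,0.031],1],
    [[0,0,0.961],[0.451,-0.465,0.031],1]
  ],
  "force": 40
}}

```text
time: 1.85
eef_pos: [0.4971, -0.0236, 0.2003]
tcp_rot: [0.959, -0.282, -0.0, -0.0]
contact_force: [0.7, 0.1, 0.8]
opening: 1.001
```

```bash
python3 - <<'E'
from h import *
st()
c=cam("wrist"); crop(c,0,0,560,420,1,"pics/w1.png")
E
```

```text
t 1.85 p [ 0.4971 -0.0236  0.2003] q [-0.252 -0.082  2.034  0.     1.19   1.891] F [0.7 0.1 0.8] op 1.001
x [ 0.841 -0.542 -0.   ] z [-0.  0. -1.]
```

View pics/w1.png

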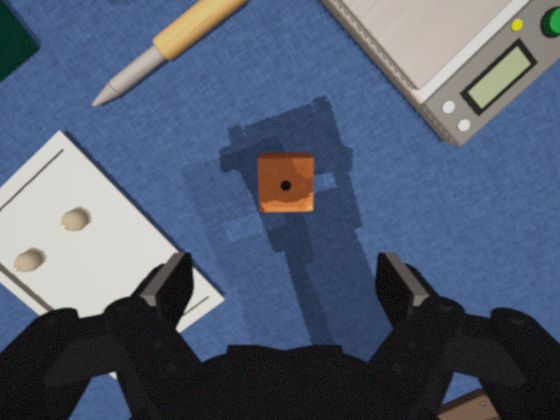

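```bash
python3 - <<'E'
from h import *
c=cam("wrist"); crop(c,240,135,100,95,6,"pics/w2.png")
E
```

```text
(no output)
```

View pics/w2.png

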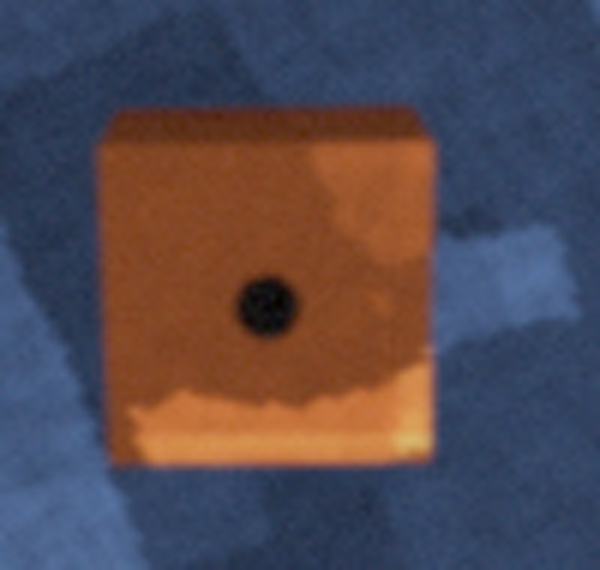

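```bash
python3 - <<'E'
from h import *
c=cam("wrist")
p=np.array([pz(c,240+u/6,135+v/6,.046) for u,v in [(98,142),(437,140),(434,463),(108,465)]])
e=np.diff(np.vstack([p,p[:1]]),axis=0)[:,:2]
print(p.mean(0),np.linalg.norm(e,axis=1),np.degrees(np.arctan2(e[:,1],e[:,0])), pz(c,240+267/6,135+306/6,.046))
m=p.mean(0)
go((m[0],m[1],.01),pose(-33,0))
E
```

```text
[ 0.49671748 -0.02658382  0.046     ] [0.05449651 0.05461847 0.05509473 0.05464396] [-122.64155628  147.97994001   57.38829726  -32.64759675] [ 0.4969977  -0.02631937  0.046     ]
t 2.0 turn [0.0, 0.0, -0.001] deg 0.1 shift [0.0004, 0.0005, 0.1904] mm 190
```

>>> {"name": "arm_command", "arguments": {
  "steps": [
    [[0,0,0],[0.0004,0.0005,0.06],1],
    [[0,0,0],[0.0004,0.0005,0.12],1],
    [[0,0,0],[0.0004,0.0005,0.16],1],
    [[0,0,0],[0.0004,0.0005,0.19],1],
    [[0,0,0],[0.0004,0.0005,0.19],1],
    [[0,0,0],[0.0004,0.0005,0.19],-1],
    [[0,0,0],[0.0004,0.0005,0.19],-1],
    [[0,0,0],[0.0004,0.0005,0.19],-1],
    [[0,0,0],[0.0004,0.0005,0.19],-1],
    [[0,0,0],[0.0004,0.0005,0.19],-1]
  ],
  "force": 40
}}

```text
time: 3.25
eef_pos: [0.4985, -0.0272, 0.0126]
tcp_rot: [0.959, -0.284, 0.002, 0.0]
contact_force: [-0.4, -1.3, 6.5]
opening: 0.625
```

```bash
python3 - <<'E'
from h import *
st()
c=cam("wrist"); crop(c,0,0,560,420,1,"pics/w3.png")
E
```

```text
t 3.25 p [ 0.4985 -0.0272  0.0126] q [-2.580e-01  2.050e-01  2.133e+00 -1.000e-03  8.000e-01  1.890e+00] F [-0.4 -1.3  6.5] op 0.625
x [ 0.838 -0.545  0.004] z [ 0.004 -0.001 -1.   ]
```

View pics/w3.png

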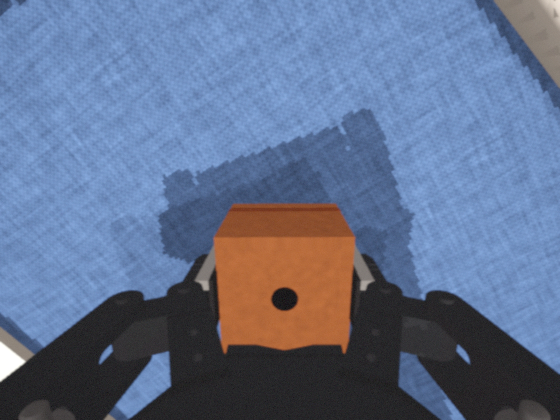

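Gripped: the opening of 53 mm matches the pot. Next I'll lift, carry it to above the pan and tilt outward by 75°.

```bash
python3 - <<'E'
from h import *
go((.497,-.0265,.2),pose(-33,0))
go((.55,-.13,.26),pose(-32,30))
go((.593,-.235,.26),pose(-31,75))
E
```

```text
t 3.3 turn [-0.001, -0.004, -0.001] deg 0.2 shift [-0.001, 0.0001, -0.1874] mm 187
t 3.3 turn [0.004, 0.52, -0.018] deg 29.8 shift [0.1001, 0.0579, -0.2471] mm 273
t 3.3 turn [0.023, 1.305, -0.031] deg 74.8 shift [0.1934, 0.1224, -0.2468] mm 337
```

>>> {"name": "arm_command", "arguments": {
  "steps": [
    [[0,0,0],[0,0,-0.05],-1],
    [[0,0,0],[0,0,-0.1],-1],
    [[0,0,0],[0,0,-0.15],-1],
    [[0,0,0],[0,0,-0.2],-1],
    [[0,0.15,0],[0.025,0.015,-0.23],-1],
    [[0.004,0.33,-0.01],[0.06,0.035,-0.245],-1],
    [[0.004,0.52,-0.018],[0.1,0.058,-0.247],-1],
    [[0.01,0.7,-0.022],[0.13,0.08,-0.247],-1],
    [[0.015,0.87,-0.025],[0.155,0.095,-0.247],-1],
    [[0.02,1.04,-0.03],[0.18,0.11,-0.247],-1],
    [[0.023,1.2,-0.031],[0.193,0.122,-0.247],-1],
    [[0.023,1.305,-0.031],[0.193,0.122,-0.247],-1]
  ]
}}

```text
time: 4.8
eef_pos: [0.5898, -0.2, 0.2979]
tcp_rot: [0.828, -0.253, 0.47, 0.173]
contact_force: [0.1, -0.7, -0.1]
opening: 0.626
```

```bash
python3 - <<'E'
from h import *
st()
c=cam("wrist"); crop(c,0,0,560,420,1,"pics/w4.png")
c=cam("scene"); crop(c,100,60,260,240,2,"pics/s4.png")
go((.593,-.235,.08),pose(-31,75))
E
```

```text
t 4.8 p [ 0.5898 -0.2     0.2979] q [-0.405 -0.239  2.223 -1.056  0.243  2.682] F [ 0.1 -0.7 -0.1] op 0.626
x [ 0.429 -0.257  0.866] z [ 0.691 -0.524 -0.498]
t 4.9 turn [0.091, 0.262, 0.015] deg 15.9 shift [-0.1789, 0.0165, 0.1294] mm 221
```

View pics/w4.png

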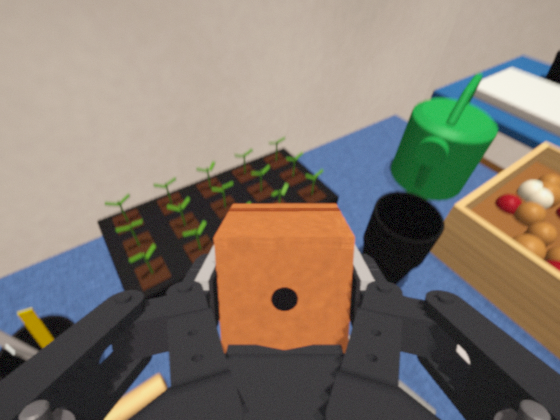

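View pics/s4.png

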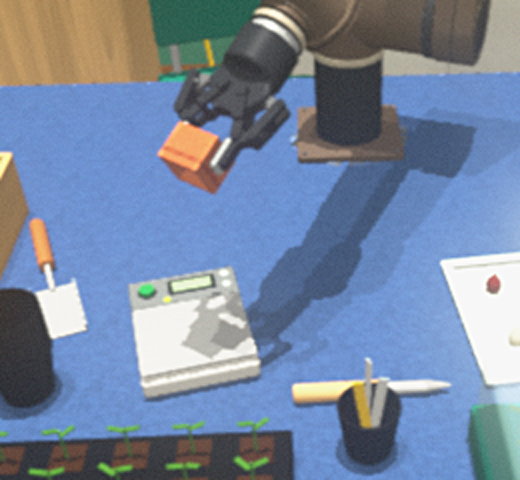

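The scene picture shows the pot held outward, but joint 5 is at its lower limit, with q5 = 0.243, so pure outward pitch is blocked. Pitching sideways to the left (q4 positive) keeps joint 5 free, so I'll yaw to heading 30° and tilt that way.

```bash
python3 - <<'E'
from h import *
go((.57,-.22,.28),pose(-20,5))
go((.585,-.225,.28),pose(30,0))
E
```

```text
t 4.9 turn [0.193, -0.949, -0.21] deg 56.8 shift [-0.0195, 0.0273, 0.006] mm 34
t 4.9 turn [0.634, -0.901, -1.007] deg 85.5 shift [-0.0117, 0.0227, 0.019] mm 32
```

>>> {"name": "arm_command", "arguments": {
  "steps": [
    [[0.06,-0.3,-0.07],[-0.01,0.01,0],-1],
    [[0.12,-0.6,-0.13],[-0.02,0.02,0],-1],
    [[0.193,-0.949,-0.21],[-0.02,0.027,0.006],-1],
    [[0.193,-0.949,-0.21],[-0.02,0.027,0.006],-1],
    [[0.193,-0.949,-0.21],[-0.02,0.027,0.006],-1],
    [[0.193,-0.949,-0.21],[-0.02,0.027,0.006],-1],
    [[0.634,-0.901,-1.007],[-0.012,0.023,0.019],-1],
    [[0.634,-0.901,-1.007],[-0.012,0.023,0.019],-1],
    [[0.634,-0.901,-1.007],[-0.012,0.023,0.019],-1],
    [[0.634,-0.901,-1.007],[-0.012,0.023,0.019],-1],
    [[0.634,-0.901,-1.007],[-0.012,0.023,0.019],-1],
    [[0.634,-0.901,-1.007],[-0.012,0.023,0.019],-1]
  ]
}}

```text
time: 6.4
eef_pos: [0.5854, -0.2244, 0.2793]
tcp_rot: [0.966, 0.259, 0.001, -0.002]
contact_force: [0.3, 0.6, -0.7]
opening: 0.626
```

```bash
python3 - <<'E'
from h import *
st()
u=np.array([np.cos(np.radians(30)),np.sin(np.radians(30))])*.01
go((.584+u[0],-.23+u[1],.28),pose(30,75))
E
```

```text
t 6.4 p [ 0.5854 -0.2244  0.2793] q [-0.529  0.149  1.65   0.004  1.343  0.515] F [ 0.3  0.6 -0.7] op 0.626
x [0.865 0.501 0.003] z [ 0.001  0.004 -1.   ]
t 6.4 turn [-0.003, 1.306, -0.001] deg 74.8 shift [0.006, 0.0042, -0.0007] mm 7
```

>>> {"name": "arm_command", "arguments": {
  "steps": [
    [[0,0.15,0],[0.006,0.004,0],-1],
    [[0,0.32,0],[0.006,0.004,0],-1],
    [[0,0.5,0],[0.006,0.004,0],-1],
    [[0,0.67,0],[0.006,0.004,0],-1],
    [[0,0.85,0],[0.006,0.004,0],-1],
    [[0,1.02,0],[0.006,0.004,0],-1],
    [[0,1.18,0],[0.006,0.004,0],-1],
    [[0,1.306,0],[0.006,0.004,0],-1],
    [[0,1.306,0],[0.006,0.004,0],-1],
    [[0,1.306,0],[0.006,0.004,0],-1]
  ]
}}

```text
time: 7.65
eef_pos: [0.593, -0.2252, 0.2803]
tcp_rot: [0.766, 0.205, 0.588, -0.158]
contact_force: [0.1, -0.3, -1.5]
opening: 0.626
```

```bash
python3 - <<'E'
from h import *
st()
u=np.array([np.cos(np.radians(30)),np.sin(np.radians(30))])*.01
go((.584+u[0],-.23+u[1],.077),pose(30,75))
c=cam("scene"); crop(c,100,60,260,240,2,"pics/s5.png")
E
```

```text
t 7.65 p [ 0.593  -0.2252  0.2803] q [-0.929  0.098  2.064  1.414  1.33  -0.555] F [ 0.1 -0.3 -1.5] op 0.626
x [0.225 0.128 0.966] z [ 0.836  0.484 -0.259]
t 7.65 turn [-0.001, 0.0, -0.001] deg 0.1 shift [-0.1964, 0.0, 0.0525] mm 203
```

View pics/s5.png

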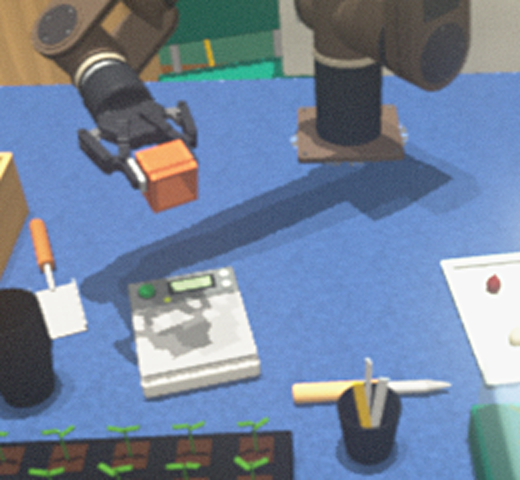

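>>> {"name": "arm_command", "arguments": {
  "steps": [
    [[0,0,0],[-0.05,0,0.0134],-1],
    [[0,0,0],[-0.1,0,0.0267],-1],
    [[0,0,0],[-0.14,0,0.0374],-1],
    [[0,0,0],[-0.17,0,0.0454],-1],
    [[0,0,0],[-0.185,0,0.0495],-1],
    [[0,0,0],[-0.192,0,0.0514],-1],
    [[0,0,0],[-0.192,0,0.0514],-1]
  ]
}}

```text
time: 8.57
eef_pos: [0.5936, -0.2255, 0.083]
tcp_rot: [0.766, 0.206, 0.588, -0.158]
contact_force: [-0.2, -0.2, -0.6]
opening: 0.626
```

```bash
python3 - <<'E'
from h import *
st()
c=cam("scene"); crop(c,130,120,160,130,5,"pics/s6.png")
E
```

```text
t 8.57 p [ 0.5936 -0.2255  0.083 ] q [-0.928  0.48   2.068  1.518  1.289 -0.955] F [-0.2 -0.2 -0.6] op 0.626
x [0.223 0.13  0.966] z [ 0.836  0.484 -0.258]
```

View pics/s6.png

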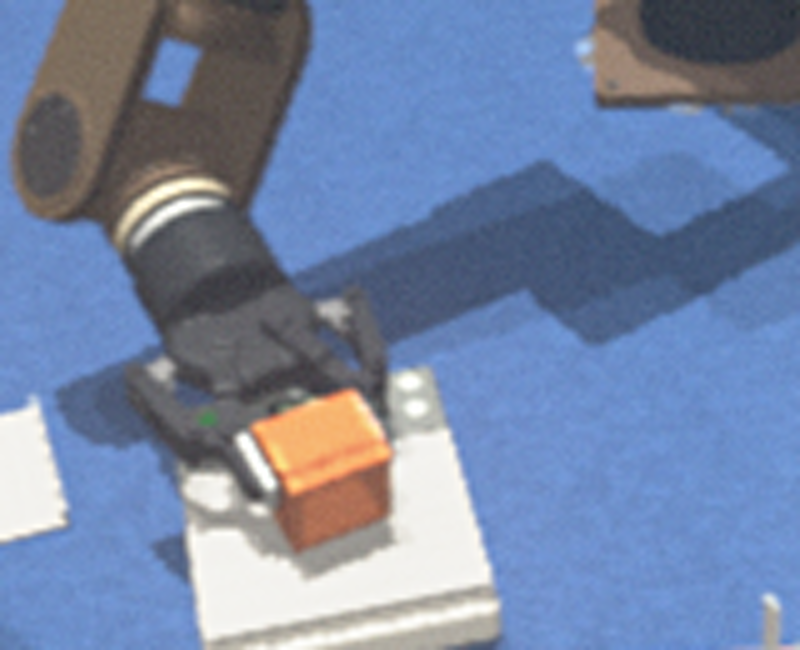

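>>> {"name": "arm_command", "arguments": {
  "steps": [
    [[0,0,0],[-0.0025,0,0.0006],-1],
    [[0,0,0],[-0.005,0,0.0013],-1],
    [[0,0,0],[-0.0065,0,0.0017],-1],
    [[0,0,0],[-0.0065,0,0.0017],-1]
  ]
}}

```text
time: 9.12
eef_pos: [0.5938, -0.2258, 0.0773]
tcp_rot: [0.765, 0.206, 0.589, -0.157]
contact_force: [-1.9, 0.3, 2.2]
opening: 0.628
```

>>> {"name": "arm_command", "arguments": {
  "steps": [
    [[0,0,0],[0,0,0],0.5],
    [[0,0,0],[0,0,0],0.7],
    [[0,0,0],[0,0,0],0.9],
    [[0,0,0],[0,0,0],1],
    [[0,0,0],[0,0,0],1]
  ]
}}

```text
time: 9.75
eef_pos: [0.5937, -0.2258, 0.0772]
tcp_rot: [0.765, 0.206, 0.589, -0.157]
contact_force: [0.6, 0.6, -0.7]
opening: 1.001
```

```bash
python3 - <<'E'
from h import *
st()
c=cam("scene"); crop(c,130,120,160,130,5,"pics/s7.png")
c=cam("wrist"); crop(c,0,0,560,420,1,"pics/w7.png")
E
```

```text
t 9.75 p [ 0.5937 -0.2258  0.0772] q [-0.929  0.494  2.065  1.522  1.29  -0.967] F [ 0.6  0.6 -0.7] op 1.001
x [0.221 0.13  0.966] z [ 0.837  0.484 -0.257]
```

View pics/s7.png

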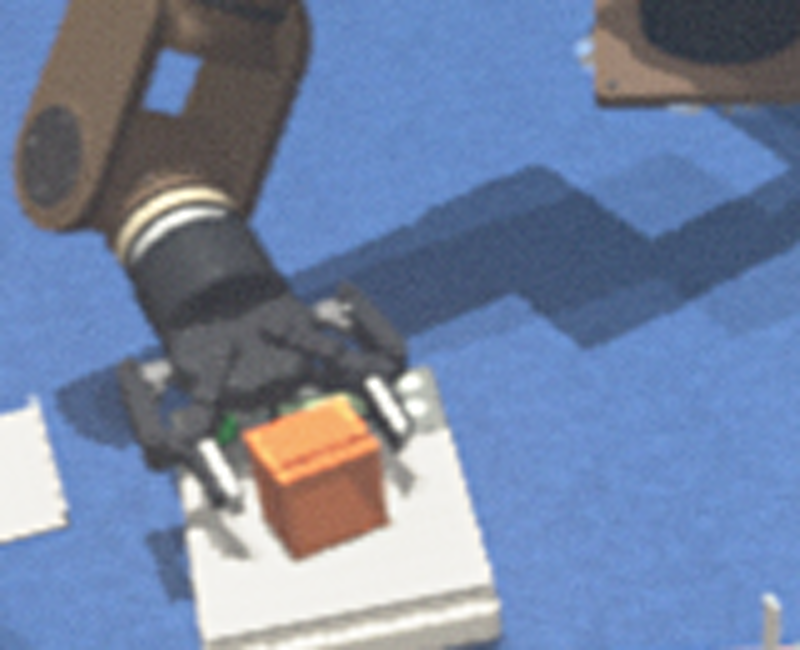

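View pics/w7.png

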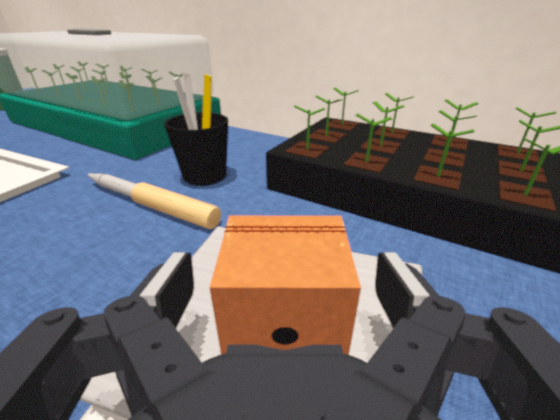

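The pot now lies on its side on the pan, with the drain hole facing the gripper and the grooves (rim) at the far end. I'll rise and swing to a view from above.

```bash
python3 - <<'E'
from h import *
go((.59,-.227,.25),pose(30,75))
go((.59,-.227,.25),pose(30,0))
E
```

```text
t 9.85 turn [-0.001, -0.002, 0.002] deg 0.2 shift [0.166, -0.0005, -0.0481] mm 173
t 9.85 turn [0.001, -1.311, 0.002] deg 75.1 shift [0.166, -0.0005, -0.0481] mm 173
```

>>> {"name": "arm_command", "arguments": {
  "steps": [
    [[0,0,0],[0.04,0,-0.0116],1],
    [[0,0,0],[0.08,0,-0.0232],1],
    [[0,0,0],[0.12,0,-0.035],1],
    [[0,-0.15,0],[0.16,0,-0.045],1],
    [[0,-0.33,0],[0.166,0,-0.048],1],
    [[0,-0.5,0],[0.166,0,-0.048],1],
    [[0,-0.68,0],[0.166,0,-0.048],1],
    [[0,-0.86,0],[0.166,0,-0.048],1],
    [[0,-1.03,0],[0.166,0,-0.048],1],
    [[0,-1.2,0],[0.166,0,-0.048],1],
    [[0,-1.31,0],[0.166,0,-0.048],1],
    [[0,-1.31,0],[0.166,0,-0.048],1]
  ]
}}

```text
time: 11.35
eef_pos: [0.5912, -0.2262, 0.2497]
tcp_rot: [0.965, 0.261, 0.001, 0.0]
contact_force: [0.9, -0.3, -0.1]
opening: 0.999
```

```bash
python3 - <<'E'
from h import *
st()
c=cam("wrist"); crop(c,0,0,560,420,1,"pics/w8.png")
E
```

```text
t 11.35 p [ 0.5912 -0.2262  0.2497] q [-5.260e-01  1.810e-01  1.669e+00  1.000e-03  1.290e+00  5.170e-01] F [ 0.9 -0.3 -0.1] op 0.999
x [0.864 0.503 0.002] z [ 0.002 -0.    -1.   ]
```

View pics/w8.png

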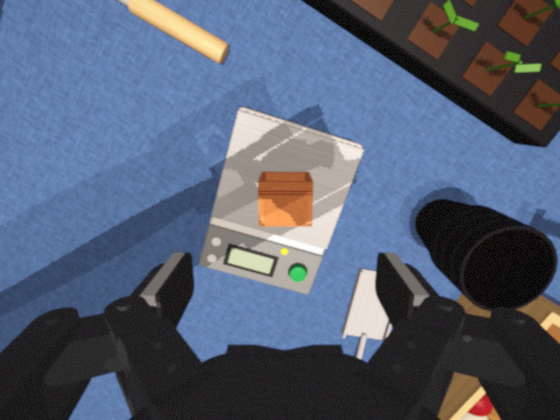

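```bash
python3 - <<'E'
from h import *
c=cam("wrist"); crop(c,190,95,190,205,3,"pics/w9.png"); crop(c,245,160,85,80,7,"pics/w9b.png")
E
```

```text
(no output)
```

View pics/w9.png

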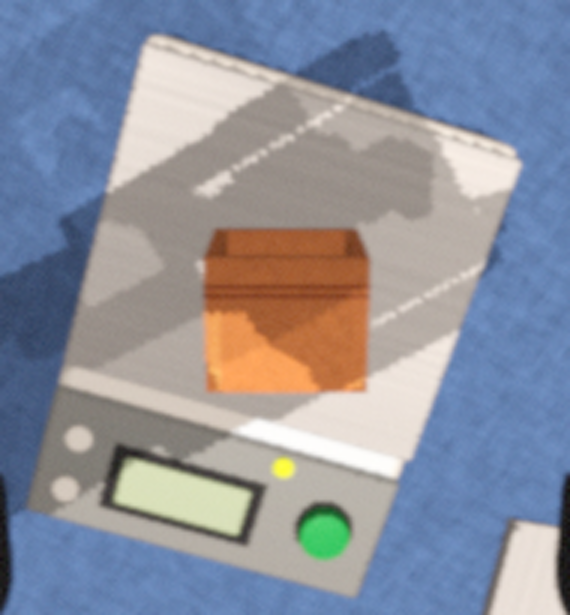

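View pics/w9b.png

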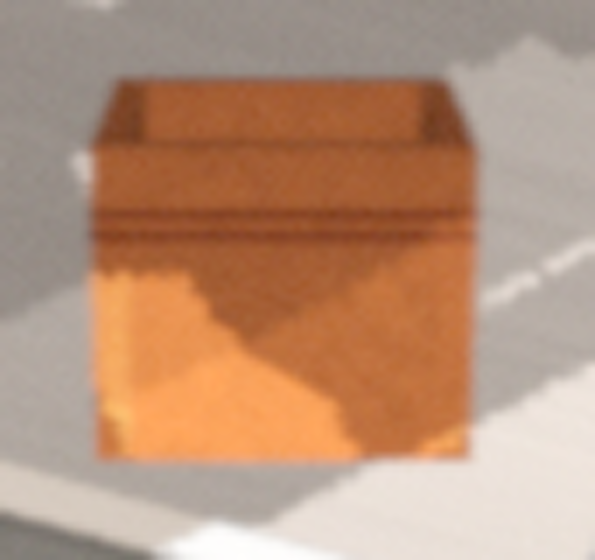

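```bash
python3 - <<'E'
from h import *
np.set_printoptions(precision=4,suppress=True)
c=cam("wrist")
def rep(n,l,o,k,z):
    p=np.array([pz(c,o[0]+u/k,o[1]+v/k,z) for u,v in l]);e=np.diff(np.vstack([p,p[:1]]),axis=0)[:,:2]
    print(n,p.mean(0),np.linalg.norm(e,axis=1),np.degrees(np.arctan2(e[:,1],e[:,0])));return p
rep("pot",[(95,142),(475,145),(470,458),(98,460)],(245,160),7,.1)
rep("pan",[(148,36),(519,157),(409,462),(62,370)],(190,95),3,.046)
t=pz(c,190+325/3,95+531/3,.045);print(t)
a=np.radians(13);x=np.array([np.cos(a),np.sin(a)]);y=np.array([-x[1],x[0]])
print("pan from tare",t[:2]+.107*x+.05*y)
E
```

```text
pot [ 0.5773 -0.2366  0.1   ] [0.0525 0.0461 0.0537 0.0468] [ -60.3813 -149.3237  120.3998   29.306 ]
pan [ 0.5842 -0.2321  0.046 ] [0.1425 0.1284 0.1445 0.1323] [ -77.4358 -166.2526  104.1306   12.8937]
[ 0.4939 -0.3039  0.045 ]
pan from tare [ 0.5869 -0.2311]
```

```bash
python3 - <<'E'
from h import *
go((.577,-.2365,.15),pose(29.7,-25))
go((.577,-.2365,.058),pose(29.7,-25))
E
```

```text
t 11.5 turn [0.002, -0.438, 0.006] deg 25.1 shift [-0.0157, 0.0013, 0.0995] mm 101
t 11.5 turn [0.002, -0.438, 0.006] deg 25.1 shift [-0.0159, 0.0012, 0.1915] mm 192
```

>>> {"name": "arm_command", "arguments": {
  "steps": [
    [[0,-0.15,0],[-0.006,0.001,0.03],1],
    [[0,-0.32,0.003],[-0.012,0.001,0.06],1],
    [[0.002,-0.438,0.006],[-0.016,0.001,0.09],1],
    [[0.002,-0.438,0.006],[-0.016,0.001,0.12],1],
    [[0.002,-0.438,0.006],[-0.016,0.001,0.15],1],
    [[0.002,-0.438,0.006],[-0.016,0.001,0.175],1],
    [[0.002,-0.438,0.006],[-0.016,0.001,0.191],1],
    [[0.002,-0.438,0.006],[-0.016,0.001,0.191],1]
  ]
}}

```text
time: 12.5
eef_pos: [0.5758, -0.2363, 0.0572]
tcp_rot: [0.944, 0.25, -0.21, 0.055]
contact_force: [-0.2, -1.1, 0.6]
opening: 1.002
```

```bash
python3 - <<'E'
from h import *
st()
go((.577,-.2365,.058),pose(29.7,-25))
c=cam("wrist"); crop(c,0,0,560,420,1,"pics/w10.png")
c=cam("scene"); crop(c,130,120,160,130,5,"pics/s10.png")
E
```

```text
t 12.5 p [ 0.5758 -0.2363  0.0572] q [-0.416  0.53   1.639 -0.364  1.265  0.799] F [-0.2 -1.1  0.6] op 1.002
x [ 0.787  0.449 -0.424] z [-0.369 -0.208 -0.906]
t 12.5 turn [-0.002, 0.001, -0.0] deg 0.1 shift [0.0005, 0.0008, -0.0011] mm 1
```

View pics/w10.png

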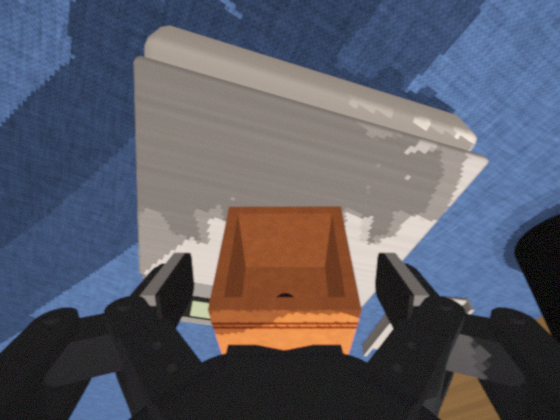

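View pics/s10.png

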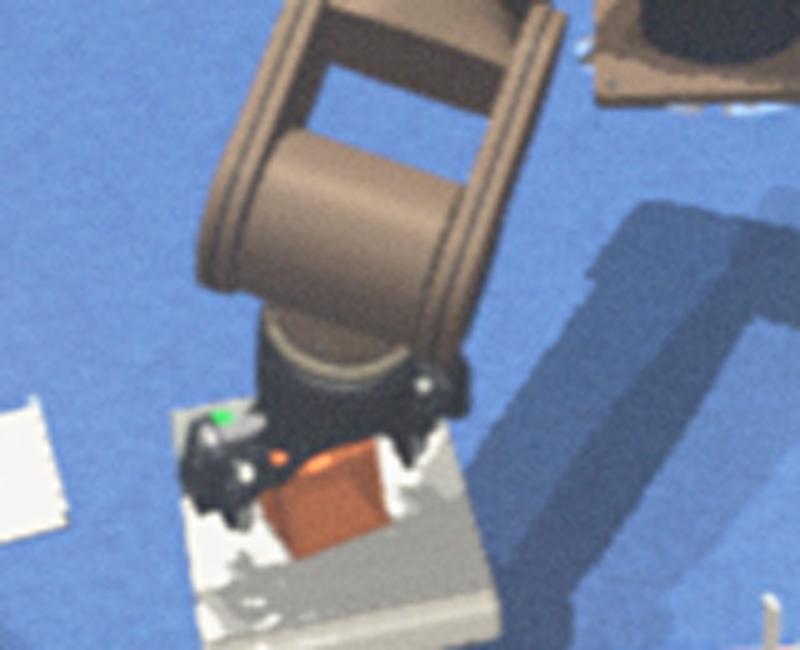

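The wrist view shows the pot centred between the fingers (columns 213–360, fingers at 190 and 378), mouth toward the camera. I'll close and lift.

>>> {"name": "arm_command", "arguments": {
  "steps": [
    [[0,0,0],[0,0,0],-1],
    [[0,0,0],[0,0,0],-1],
    [[0,0,0],[0,0,0],-1],
    [[0,0,0],[0,0,0],-1],
    [[0,0,0],[0,0,0],-1],
    [[0,0,0],[-0.021,0,-0.045],-1],
    [[0,0,0],[-0.042,0,-0.09],-1],
    [[0,0,0],[-0.064,0,-0.136],-1],
    [[0,0,0],[-0.064,0,-0.136],-1]
  ],
  "force": 40
}}

```text
time: 13.72
eef_pos: [0.5787, -0.2379, 0.215]
tcp_rot: [0.945, 0.249, -0.205, 0.059]
contact_force: [-0.1, -0.5, 0.3]
opening: 0.63
```

```bash
python3 - <<'E'
from h import *
st()
go((.598,-.2235,.2),pose(29.7,65))
c=cam("wrist"); crop(c,0,0,560,420,1,"pics/w11.png")
E
```

```text
t 13.72 p [ 0.5787 -0.2379  0.215 ] q [-0.416  0.355  1.562 -0.348  1.488  0.715] F [-0.1 -0.5  0.3] op 0.63
x [ 0.792  0.447 -0.417] z [-0.358 -0.214 -0.909]
t 13.72 turn [0.01, 1.564, 0.003] deg 89.6 shift [0.028, -0.0031, 0.0036] mm 28
```

View pics/w11.png

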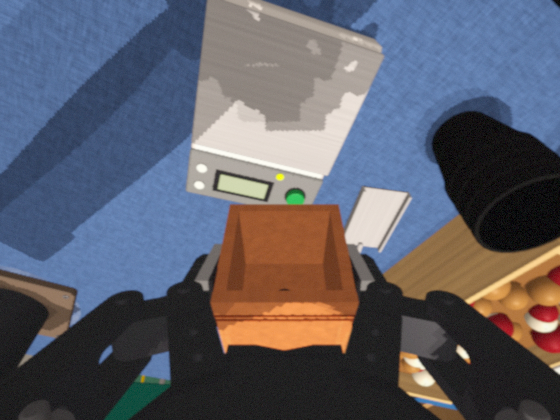

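>>> {"name": "arm_command", "arguments": {
  "steps": [
    [[0,0.16,0],[0.005,0,0],-1],
    [[0,0.34,0],[0.01,-0.001,0],-1],
    [[0.002,0.52,0],[0.015,-0.002,0.001],-1],
    [[0.003,0.7,0],[0.02,-0.003,0.002],-1],
    [[0.005,0.88,0.001],[0.028,-0.003,0.0036],-1],
    [[0.006,1.06,0.002],[0.028,-0.003,0.0036],-1],
    [[0.007,1.24,0.002],[0.028,-0.003,0.0036],-1],
    [[0.009,1.4,0.003],[0.028,-0.003,0.0036],-1],
    [[0.01,1.52,0.003],[0.028,-0.003,0.0036],-1],
    [[0.01,1.564,0.003],[0.028,-0.003,0.0036],-1],
    [[0.01,1.564,0.003],[0.028,-0.003,0.0036],-1]
  ]
}}

```text
time: 15.15
eef_pos: [0.595, -0.2218, 0.1925]
tcp_rot: [0.818, 0.213, 0.516, -0.142]
contact_force: [0.2, 0.1, -0.9]
opening: 0.625
```

```bash
python3 - <<'E'
from h import *
st()
go((.598,-.2235,.074),pose(29.7,65))
c=cam("scene"); crop(c,130,80,160,130,5,"pics/s12.png")
c=cam("top"); crop(c,290,160,130,110,5,"pics/t12.png")
E
```

```text
t 15.15 p [ 0.595  -0.2218  0.1925] q [-0.891  0.181  2.071  1.305  1.182 -0.581] F [ 0.2  0.1 -0.9] op 0.625
x [0.377 0.202 0.904] z [ 0.783  0.451 -0.428]
t 15.15 turn [-0.004, 0.006, -0.011] deg 0.8 shift [-0.1063, 0.0044, 0.0523] mm 119
```

View pics/s12.png

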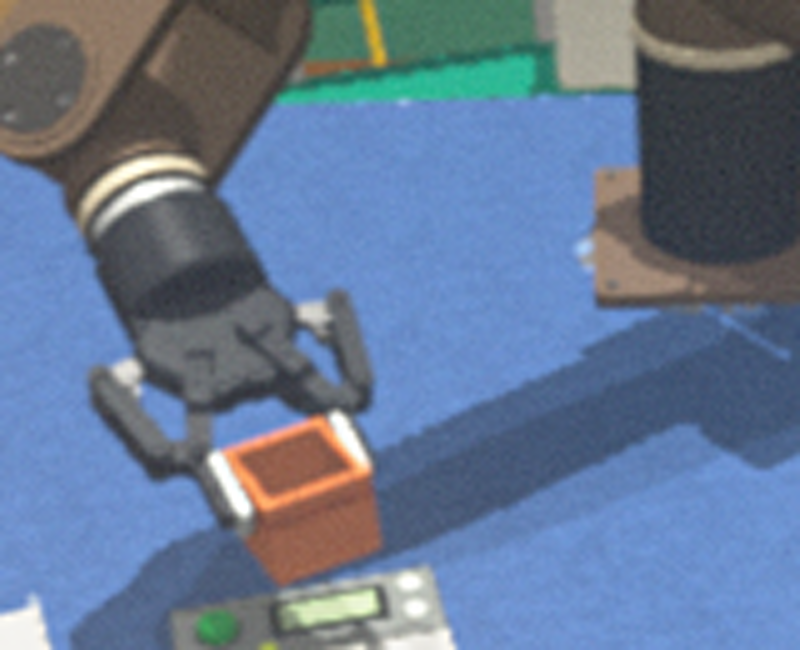

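View pics/t12.png

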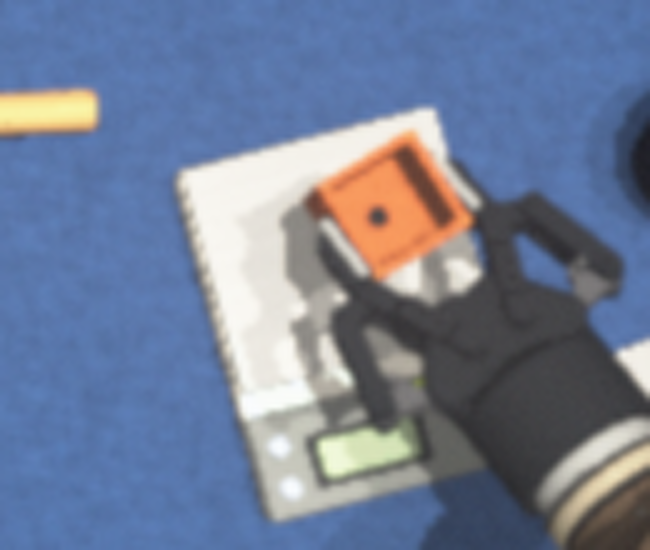

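The pot is mouth up, held over the pan. I'll lower it.

>>> {"name": "arm_command", "arguments": {
  "steps": [
    [[0,0,-0.005],[-0.04,0.002,0.02],-1],
    [[-0.004,0.006,-0.011],[-0.07,0.004,0.034],-1],
    [[-0.004,0.006,-0.011],[-0.09,0.0044,0.044],-1],
    [[-0.004,0.006,-0.011],[-0.1063,0.0044,0.0523],-1],
    [[-0.004,0.006,-0.011],[-0.1063,0.0044,0.0523],-1]
  ]
}}

```text
time: 15.88
eef_pos: [0.5992, -0.2234, 0.0749]
tcp_rot: [0.815, 0.217, 0.519, -0.138]
contact_force: [0.4, -0.1, -1.4]
opening: 0.626
```

```bash
python3 - <<'E'
from h import *
st()
go((.598,-.2235,.069),pose(29.7,65))
go((.598,-.2235,.067),pose(29.7,65))
c=cam("scene"); crop(c,130,120,160,130,5,"pics/s13.png")
E
```

```text
t 15.88 p [ 0.5992 -0.2234  0.0749] q [-0.888  0.418  2.063  1.413  1.133 -0.84 ] F [ 0.4 -0.1 -1.4] op 0.626
x [0.366 0.211 0.906] z [ 0.787  0.45  -0.423]
t 15.88 turn [-0.001, -0.0, 0.001] deg 0.1 shift [-0.0058, -0.0005, 0.0016] mm 6
t 15.88 turn [-0.001, -0.0, 0.001] deg 0.1 shift [-0.0076, -0.0005, 0.0024] mm 8
```

View pics/s13.png

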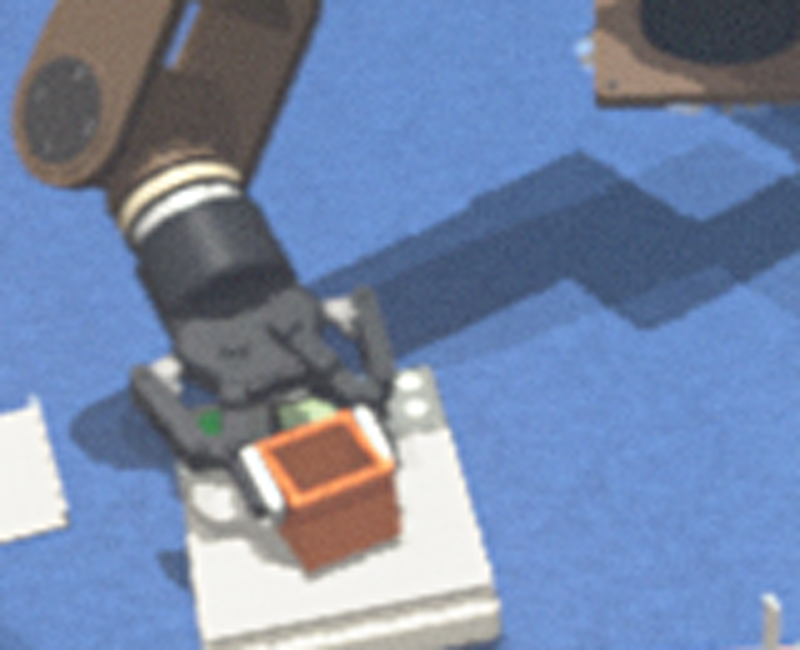

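>>> {"name": "arm_command", "arguments": {
  "steps": [
    [[0,0,0],[-0.003,0,0.001],-1],
    [[0,0,0],[-0.006,0,0.0016],-1],
    [[0,0,0],[-0.0066,0,0.002],-1],
    [[0,0,0],[-0.0066,0,0.002],-1]
  ]
}}

```text
time: 16.42
eef_pos: [0.5988, -0.2246, 0.0695]
tcp_rot: [0.815, 0.217, 0.52, -0.137]
contact_force: [0.9, 0.1, -0.6]
opening: 0.627
```

>>> {"name": "arm_command", "arguments": {
  "steps": [
    [[0,0,0],[-0.001,0,0.0005],-1],
    [[0,0,0],[-0.002,0,0.001],-1],
    [[0,0,0],[-0.002,0,0.001],-1]
  ]
}}

```text
time: 16.8
eef_pos: [0.5993, -0.2246, 0.0692]
tcp_rot: [0.813, 0.218, 0.522, -0.138]
contact_force: [-4.9, 0.8, 7.5]
opening: 0.629
```

Contact at 7.5 N. I'll release and look.

>>> {"name": "arm_command", "arguments": {
  "steps": [
    [[0,0,0],[0,0,0],0.45],
    [[0,0,0],[0,0,0],0.6],
    [[0,0,0],[0,0,0],0.8],
    [[0,0,0],[0,0,0],1],
    [[0,0,0],[0,0,0],1]
  ]
}}

```text
time: 17.42
eef_pos: [0.5992, -0.2245, 0.0691]
tcp_rot: [0.813, 0.218, 0.522, -0.138]
contact_force: [-0.8, 1.0, 0.6]
opening: 1.003
```

```bash
python3 - <<'E'
from h import *
st()
c=cam("scene"); crop(c,130,120,160,130,5,"pics/s14.png")
c=cam("wrist"); crop(c,0,0,560,420,1,"pics/w14.png")
go((.5988,-.2246,.2),pose(29.7,65))
E
```

```text
t 17.43 p [ 0.5992 -0.2245  0.0691] q [-0.89   0.434  2.06   1.42   1.136 -0.858] F [-0.8  1.   0.6] op 1.003
x [0.361 0.211 0.908] z [ 0.789  0.451 -0.418]
t 17.52 turn [-0.001, -0.005, 0.004] deg 0.4 shift [0.1187, 0.0002, -0.0551] mm 131
```

View pics/s14.png

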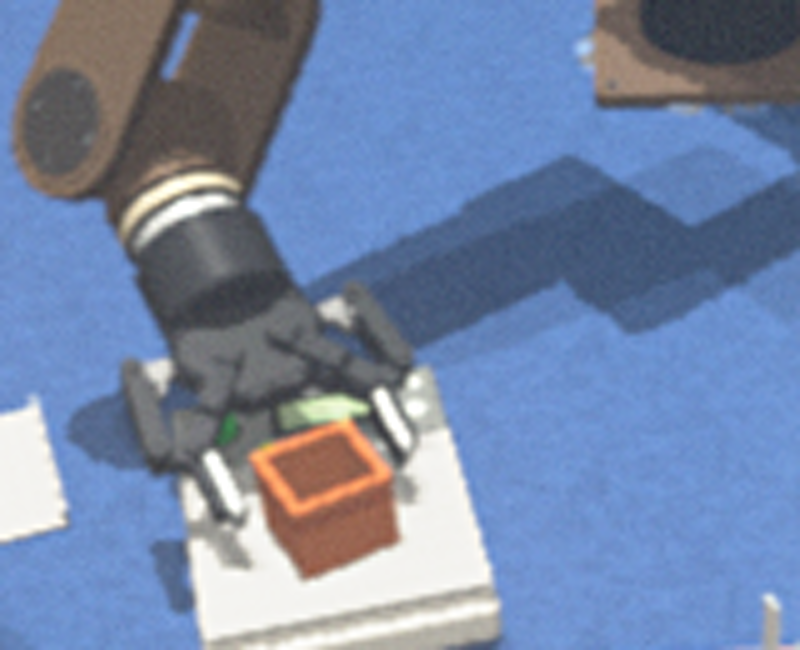

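View pics/w14.png

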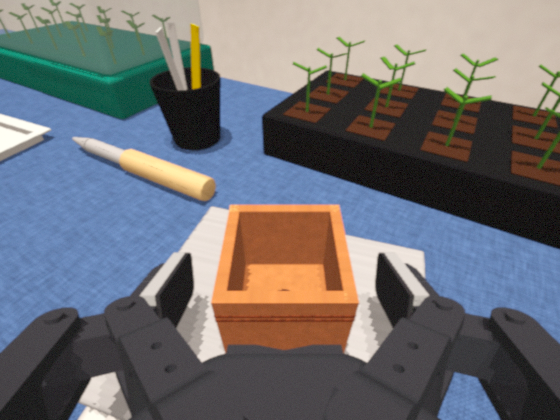

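>>> {"name": "arm_command", "arguments": {
  "steps": [
    [[0,0,0],[0.03,0,-0.014],1],
    [[0,0,0],[0.07,0,-0.0325],1],
    [[0,0,0],[0.11,0,-0.051],1],
    [[0,-0.15,0],[0.13,0,-0.06],1],
    [[0,-0.33,0],[0.13,0,-0.06],1],
    [[0,-0.51,0],[0.13,0,-0.06],1],
    [[0,-0.69,0],[0.13,0,-0.06],1],
    [[0,-0.87,0],[0.13,0,-0.06],1],
    [[0,-1.04,0],[0.13,0,-0.06],1],
    [[0,-1.139,0],[0.13,0,-0.06],1],
    [[0,-1.139,0],[0.13,0,-0.06],1]
  ]
}}

```text
time: 18.9
eef_pos: [0.5997, -0.2231, 0.212]
tcp_rot: [0.966, 0.259, 0.001, 0.001]
contact_force: [0.3, -0.9, -0.5]
opening: 0.999
```

```bash
python3 - <<'E'
from h import *
st()
c=cam("wrist"); crop(c,190,95,190,205,3,"pics/w15.png")
crop(c,0,0,560,420,1,"pics/w15f.png")
E
```

```text
t 18.9 p [ 0.5997 -0.2231  0.212 ] q [-0.514  0.224  1.688 -0.     1.227  0.533] F [ 0.3 -0.9 -0.5] op 0.999
x [0.866 0.5   0.001] z [ 0.003 -0.002 -1.   ]
```

View pics/w15.png

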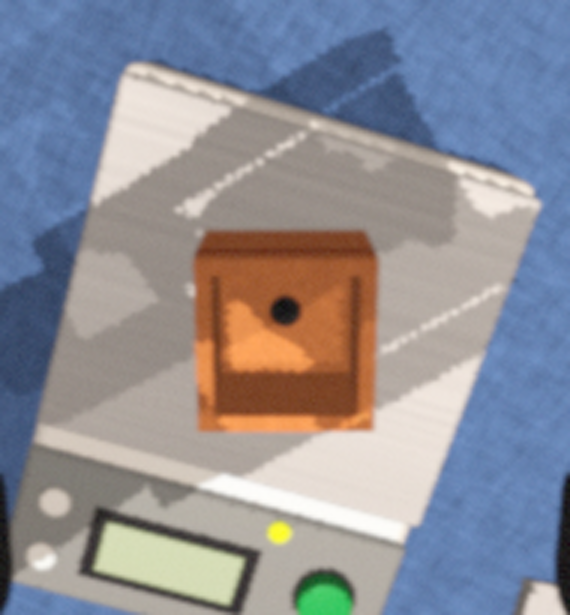

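```bash
python3 - <<'E'
from h import *
go((.493,-.304,.09),pose(30,0))
go((.493,-.304,.047),pose(30,0))
E
```

```text
t 18.95 turn [0.002, -0.002, -0.001] deg 0.2 shift [-0.1322, 0.0165, 0.1216] mm 180
t 18.95 turn [0.002, -0.002, -0.001] deg 0.2 shift [-0.1323, 0.0164, 0.1646] mm 212
```

```bash
python3 - <<'E'
from h import *
np.set_printoptions(precision=4,suppress=True)
c=cam("wrist")
def rep(n,l,o,k,z):
    p=np.array([pz(c,o[0]+u/k,o[1]+v/k,z) for u,v in l]);e=np.diff(np.vstack([p,p[:1]]),axis=0)[:,:2]
    print(n,p.mean(0),np.linalg.norm(e,axis=1),np.degrees(np.arctan2(e[:,1],e[:,0])))
rep("pot",[(194,255),(378,255),(374,431),(198,432)],(190,95),3,.092)
print("hole",pz(c,190+285/3,95+310/3,.051))
rep("pan",[(130,66),(540,203),(418,520),(37,441)],(190,95),3,.046)
print(pz(c,190+324/3,95+600/3,.045))
E
```

```text
pot [ 0.5883 -0.2316  0.092 ] [0.0533 0.055  0.0539 0.0553] [ -60.1042 -149.7041  120.2167   29.6764]
hole [ 0.5879 -0.2317  0.051 ]
pan [ 0.5838 -0.2328  0.046 ] [0.1425 0.1234 0.1424 0.1364] [ -78.1939 -167.0938  107.0088   13.0824]
[ 0.4943 -0.3029  0.045 ]
```

The pot is upright: the rim centre and drain hole both come out at (0.588, −0.232). That is about 4 mm from the pan centre, with the gripper clear. Next I'll press tare with shut fingers.

>>> {"name": "arm_command", "arguments": {
  "steps": [
    [[0,0,0],[-0.05,0.006,0],-1],
    [[0,0,0],[-0.1,0.012,0],-1],
    [[0,0,0],[-0.132,0.016,0.02],-1],
    [[0,0,0],[-0.132,0.016,0.06],-1],
    [[0,0,0],[-0.132,0.016,0.1],-1],
    [[0,0,0],[-0.132,0.016,0.135],-1],
    [[0,0,0],[-0.132,0.016,0.145],-1],
    [[0,0,0],[-0.132,0.016,0.145],-1],
    [[0,0,0],[-0.132,0.016,0.145],-1]
  ]
}}

```text
time: 20.12
eef_pos: [0.4933, -0.3048, 0.0686]
tcp_rot: [0.966, 0.258, 0.002, 0.002]
contact_force: [0.2, 0.0, 0.5]
opening: 0.001
```

```bash
python3 - <<'E'
from h import *
st()
go((.4935,-.3035,.045),pose(30,0))
c=cam("wrist"); crop(c,130,130,300,250,2,"pics/w16.png")
E
```

```text
t 20.12 p [ 0.4933 -0.3048  0.0686] q [-7.290e-01  2.650e-01  1.927e+00  1.000e-03  9.440e-01  3.210e-01] F [0.2 0.  0.5] op 0.001
x [0.867 0.498 0.003] z [ 0.005 -0.003 -1.   ]
t 20.12 turn [0.005, -0.003, -0.003] deg 0.4 shift [0.0008, -0.0012, 0.0236] mm 24
```

View pics/w16.png

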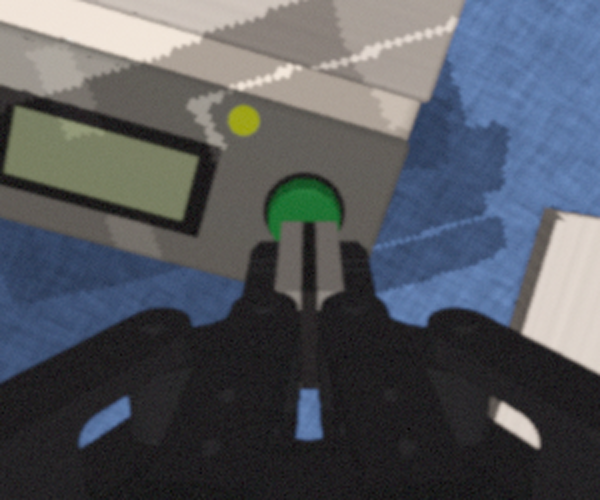

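>>> {"name": "arm_command", "arguments": {
  "steps": [
    [[0,0,0],[0.001,-0.001,0.015],-1],
    [[0,0,0],[0.001,-0.001,0.022],-1],
    [[0,0,0],[0.001,-0.001,0.026],-1],
    [[0,0,0],[0.001,-0.001,0.029],-1],
    [[0,0,0],[0.001,-0.001,0.0305],-1],
    [[0,0,0],[0.001,-0.001,0.0305],-1]
  ]
}}

```text
time: 20.92
eef_pos: [0.4937, -0.3031, 0.0399]
tcp_rot: [0.966, 0.258, 0.001, 0.001]
contact_force: [-4.9, 2.9, 11.2]
opening: 0.003
```

The force reached 11 N with the tip at z = 39.9 mm, which is the full 5 mm of travel. I'll retract and head for the red bulb at about (0.474, 0.187).

```bash
python3 - <<'E'
from h import *
go((.4937,-.3031,.22),pose(30,0))
go((.474,.187,.2),pose(30,0))
E
```

```text
t 20.93 turn [0.003, -0.002, -0.002] deg 0.2 shift [0.0003, 0.0005, -0.1801] mm 180
t 20.93 turn [0.003, -0.002, -0.002] deg 0.2 shift [0.2273, -0.4343, -0.161] mm 516
```

>>> {"name": "arm_command", "arguments": {
  "steps": [
    [[0,0,0],[0,0,-0.05],-1],
    [[0,0,0],[0,0,-0.1],-1],
    [[0,0,0],[0,0,-0.15],-1],
    [[0,0,0],[0.03,-0.05,-0.18],-0.2],
    [[0,0,-0.15],[0.055,-0.1,-0.18],0],
    [[0,0,-0.3],[0.08,-0.155,-0.18],0],
    [[0,0,-0.45],[0.11,-0.21,-0.18],0],
    [[0,0,-0.524],[0.14,-0.27,-0.175],0],
    [[0,0,-0.524],[0.17,-0.325,-0.17],0],
    [[0,0,-0.524],[0.2,-0.38,-0.165],0],
    [[0,0,-0.524],[0.227,-0.434,-0.161],0],
    [[0,0,-0.524],[0.227,-0.434,-0.161],0]
  ]
}}

```text
time: 22.42
eef_pos: [0.4728, 0.19, 0.1993]
tcp_rot: [0.865, 0.502, 0.001, 0.001]
contact_force: [-0.5, 0.1, 0.1]
opening: 0.501
```

```bash
python3 - <<'E'
from h import *
st()
c=cam("wrist"); crop(c,0,0,560,420,1,"pics/w17.png"); crop(c,245,150,80,80,7,"pics/w17b.png")
c=cam("top"); crop(c,290,160,130,110,5,"pics/t17.png")
E
```

```text
t 22.43 p [0.4728 0.19   0.1993] q [ 1.840e-01 -5.400e-02  2.010e+00 -2.000e-03  1.184e+00  7.040e-01] F [-0.5  0.1  0.1] op 0.501
x [ 0.496  0.868 -0.   ] z [ 0.002 -0.001 -1.   ]
```

View pics/w17.png

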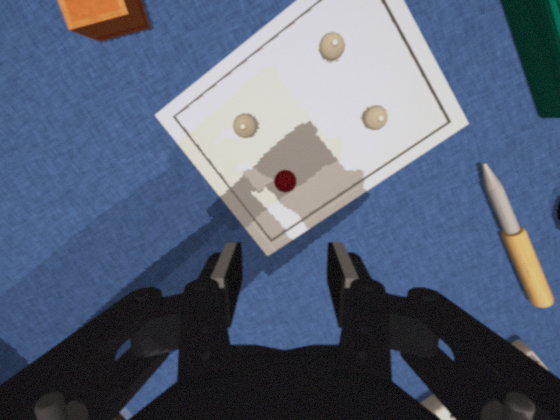

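View pics/w17b.png

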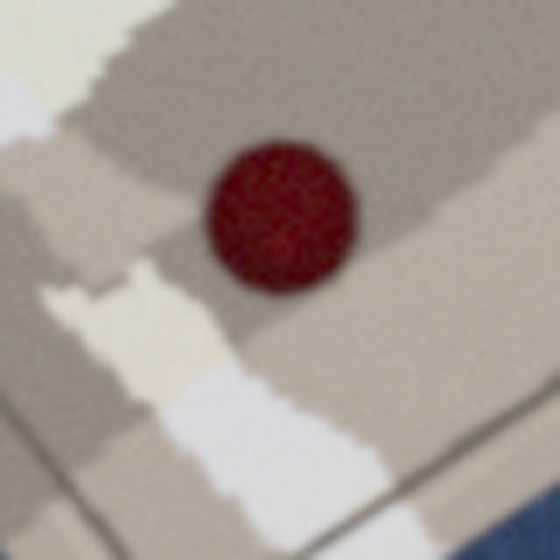

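View pics/t17.png

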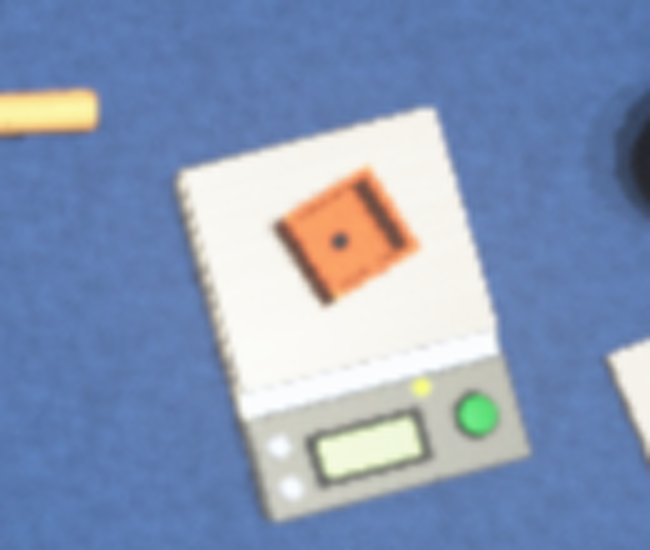

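```bash
python3 - <<'E'
from h import *
c=cam("wrist")
p=pz(c,245+282/7,150+217/7,.017);print(p, 150/7/c["f"]*np.linalg.norm(p-c["P"]))
go((p[0],p[1],.008),pose(60,0))
E
```

```text
[0.47500644 0.18530487 0.017     ] 0.023162230754090872
t 22.57 turn [0.004, 0.001, -0.001] deg 0.2 shift [-0.0001, 0.0006, 0.1918] mm 192
```

>>> {"name": "arm_command", "arguments": {
  "steps": [
    [[0,0,0],[0,0.0006,0.06],0],
    [[0,0,0],[0,0.0006,0.12],0],
    [[0,0,0],[0,0.0006,0.16],0],
    [[0,0,0],[0,0.0006,0.18],0],
    [[0,0,0],[0,0.0006,0.191],0],
    [[0,0,0],[0,0.0006,0.191],0],
    [[0,0,0],[0,0.0006,0.191],-1],
    [[0,0,0],[0,0.0006,0.191],-1],
    [[0,0,0],[0,0.0006,0.191],-1],
    [[0,0,0],[0,0.0006,0.191],-1]
  ],
  "force": 20
}}

```text
time: 23.82
eef_pos: [0.4763, 0.1855, 0.0102]
tcp_rot: [0.866, 0.5, 0.002, 0.003]
contact_force: [-0.8, -1.8, 6.0]
opening: 0.269
```

```bash
python3 - <<'E'
from h import *
st()
c=cam("wrist"); crop(c,130,130,300,250,2,"pics/w18.png")
E
```

```text
t 23.82 p [0.4763 0.1855 0.0102] q [ 0.174  0.232  2.105 -0.005  0.799  0.702] F [-0.8 -1.8  6. ] op 0.269
x [0.501 0.866 0.001] z [ 0.006 -0.002 -1.   ]
```

View pics/w18.png

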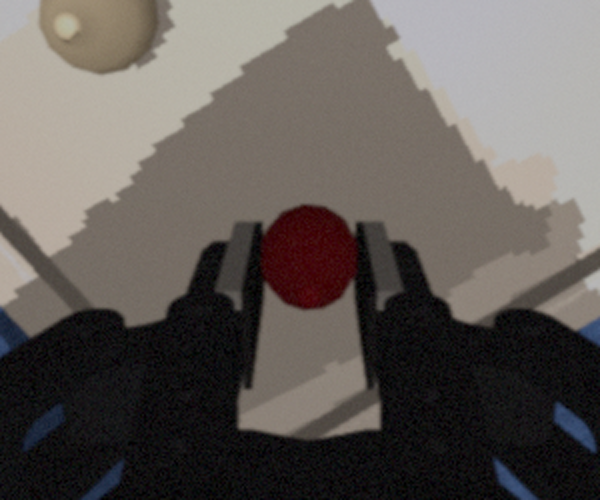

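The opening is 22.9 mm, under the 25 mm belly, with an upward reaction of 6 N, so the pads are holding above the belly. I'll reopen, go 4 mm lower and grip again.

>>> {"name": "arm_command", "arguments": {
  "steps": [
    [[0,0,0],[0,0,0],-0.2],
    [[0,0,0],[0,0,0],0],
    [[0,0,0],[-0.0005,0.0005,0.003],0],
    [[0,0,0],[-0.0005,0.0005,0.005],0],
    [[0,0,0],[-0.0005,0.0005,0.005],0],
    [[0,0,0],[-0.0005,0.0005,0.005],-1],
    [[0,0,0],[-0.0005,0.0005,0.005],-1],
    [[0,0,0],[-0.0005,0.0005,0.005],-1],
    [[0,0,0],[-0.0005,0.0005,0.005],-1]
  ]
}}

```text
time: 25.0
eef_pos: [0.4767, 0.1848, 0.0053]
tcp_rot: [0.866, 0.5, 0.002, 0.003]
contact_force: [0.5, -0.7, -0.2]
opening: 0.27
```

>>> {"name": "arm_command", "arguments": {
  "steps": [
    [[0,0,0],[0,0,-0.02],-1],
    [[0,0,0],[0,0,-0.05],-1],
    [[0,0,0],[0,0,-0.1],-1],
    [[0,0,0],[0,0,-0.15],-1],
    [[0,0,0],[0,0,-0.2],-1],
    [[0,0,0],[0,0,-0.2],-1]
  ]
}}

```text
time: 25.75
eef_pos: [0.4783, 0.1858, 0.2108]
tcp_rot: [0.866, 0.5, 0.007, 0.004]
contact_force: [0.4, 0.5, -0.1]
opening: 0.273
```

```bash
python3 - <<'E'
from h import *
st()
c=cam("wrist"); crop(c,130,130,300,250,2,"pics/w19.png")
go((.588,-.2316,.205),pose(30,0))
E
```

```text
t 25.75 p [0.4783 0.1858 0.2108] q [ 0.174 -0.065  1.998 -0.004  1.192  0.7  ] F [ 0.4  0.5 -0.1] op 0.273
x [0.501 0.866 0.008] z [ 0.017 -0.001 -1.   ]
t 25.8 turn [0.009, -0.007, 0.523] deg 30.0 shift [-0.3053, 0.3052, 0.0045] mm 432
```

View pics/w19.png

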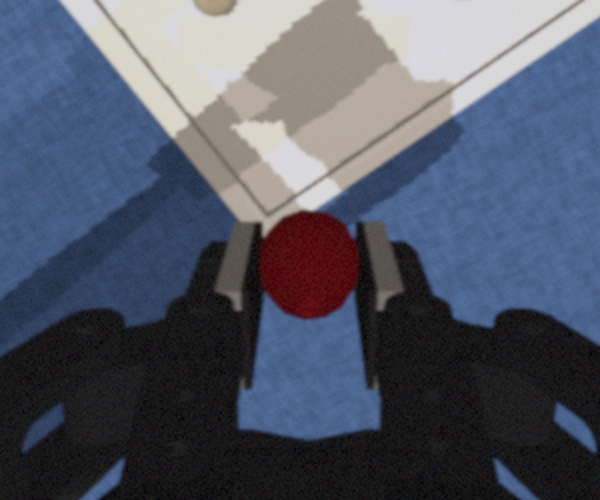

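>>> {"name": "arm_command", "arguments": {
  "steps": [
    [[0,0,0.1],[-0.035,0.035,0],-1],
    [[0,0,0.2],[-0.075,0.075,0],-1],
    [[0,0,0.3],[-0.115,0.115,0],-1],
    [[0,0,0.4],[-0.155,0.155,0],-1],
    [[0,0,0.5],[-0.195,0.195,0],-1],
    [[0.009,-0.007,0.523],[-0.235,0.235,0],-1],
    [[0.009,-0.007,0.523],[-0.27,0.27,0],-1],
    [[0.009,-0.007,0.523],[-0.295,0.295,0.003],-1],
    [[0.009,-0.007,0.523],[-0.305,0.305,0.0045],-1],
    [[0.009,-0.007,0.523],[-0.305,0.305,0.0045],-1],
    [[0.009,-0.007,0.523],[-0.305,0.305,0.0045],-1]
  ]
}}

```text
time: 27.18
eef_pos: [0.5876, -0.2297, 0.2044]
tcp_rot: [0.966, 0.259, -0.001, -0.001]
contact_force: [0.6, -0.1, -0.3]
opening: 0.272
```

```bash
python3 - <<'E'
from h import *
st()
c=cam("wrist"); crop(c,130,130,300,250,2,"pics/w20.png")
b=pz(c,284.5,262,get_state()["eef_pos"][2]+.009);print("bulb",b)
go((.588,-.2316,.097),pose(30,0))
c=cam("scene"); crop(c,150,60,160,180,4,"pics/s20.png")
E
```

```text
t 27.18 p [ 0.5876 -0.2297  0.2044] q [-0.533  0.214  1.714  0.     1.215  0.513] F [ 0.6 -0.1 -0.3] op 0.272
x [ 0.866  0.501 -0.001] z [-0.001  0.001 -1.   ]
bulb [ 0.58949694 -0.22900094  0.21376107]
t 27.23 turn [-0.001, 0.001, 0.001] deg 0.1 shift [-0.0007, 0.0019, 0.1078] mm 108
```

View pics/w20.png

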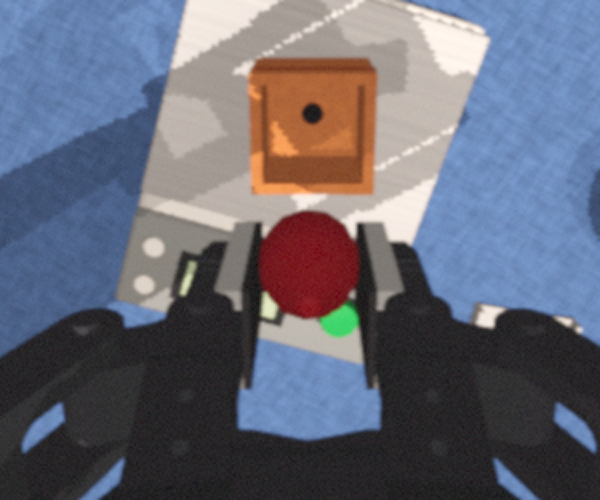

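View pics/s20.png

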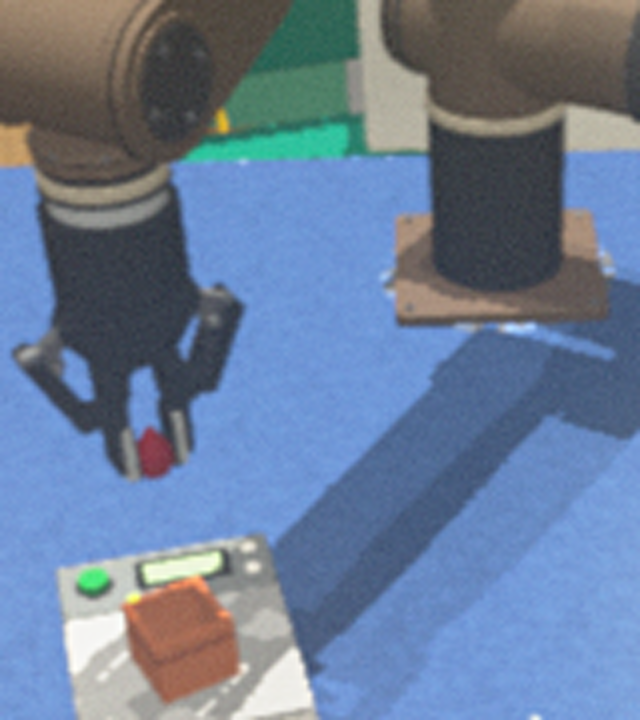

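>>> {"name": "arm_command", "arguments": {
  "steps": [
    [[0,0,0],[-0.001,0.001,0.04],-1],
    [[0,0,0],[-0.002,0.002,0.075],-1],
    [[0,0,0],[-0.002,0.002,0.098],-1],
    [[0,0,0],[-0.002,0.002,0.107],-1],
    [[0,0,0],[-0.002,0.002,0.107],-1],
    [[0,0,0],[-0.002,0.002,0.107],-1]
  ]
}}

```text
time: 28.02
eef_pos: [0.5881, -0.2328, 0.0998]
tcp_rot: [0.966, 0.26, 0.001, 0.001]
contact_force: [-0.1, 0.1, -0.6]
opening: 0.264
```

```bash
python3 - <<'E'
from h import *
st()
c=cam("wrist"); crop(c,130,130,300,250,2,"pics/w21.png")
c=cam("scene"); crop(c,130,120,160,130,5,"pics/s21.png")
E
```

```text
t 28.02 p [ 0.5881 -0.2328  0.0998] q [-0.537  0.327  1.781 -0.     1.031  0.508] F [-0.1  0.1 -0.6] op 0.264
x [0.865 0.501 0.001] z [ 0.002 -0.001 -1.   ]
```

View pics/w21.png

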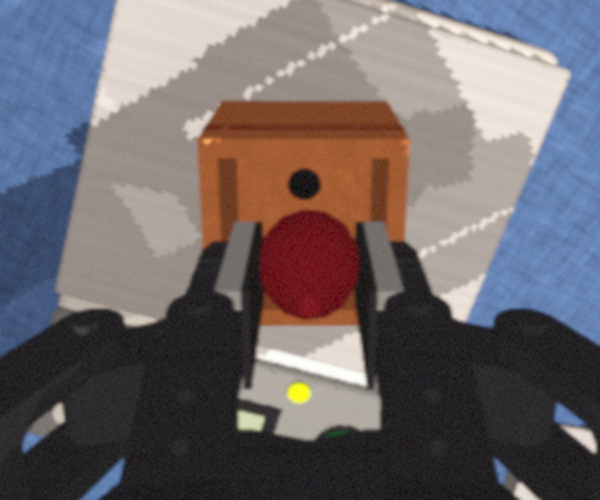

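View pics/s21.png

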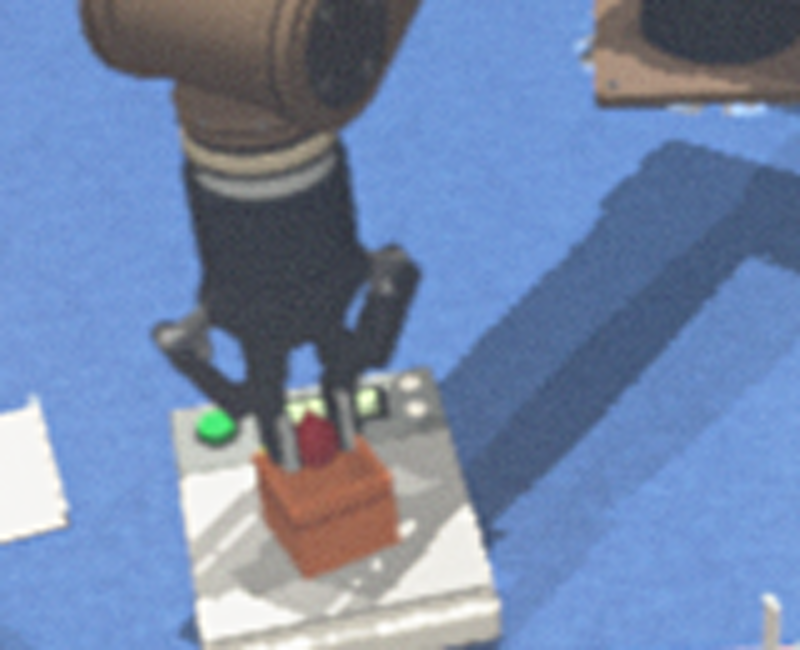

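The bulb is centred over the mouth. I'll lower 3 mm and release.

>>> {"name": "arm_command", "arguments": {
  "steps": [
    [[0,0,0],[-0.001,0,0.003],-1],
    [[0,0,0],[-0.001,0,0.003],-1],
    [[0,0,0],[-0.001,0,0.003],0],
    [[0,0,0],[-0.001,0,0.003],0],
    [[0,0,0],[-0.001,0,0.003],0],
    [[0,0,0],[0,0,-0.05],0],
    [[0,0,0],[0,0,-0.1],0],
    [[0,0,0],[0,0,-0.14],0],
    [[0,0,0],[0,0,-0.14],0]
  ]
}}

```text
time: 29.25
eef_pos: [0.5897, -0.2338, 0.2451]
tcp_rot: [0.966, 0.26, 0.004, 0.004]
contact_force: [-0.3, 0.8, 0.8]
opening: 0.5
```

```bash
python3 - <<'E'
from h import *
st()
c=cam("wrist"); crop(c,190,95,190,205,3,"pics/w22.png")
c=cam("scene"); crop(c,130,120,160,130,5,"pics/s22.png")
E
```

```text
t 29.25 p [ 0.5897 -0.2338  0.2451] q [-0.537  0.182  1.676 -0.     1.272  0.508] F [-0.3  0.8  0.8] op 0.5
x [0.865 0.501 0.006] z [ 0.01  -0.006 -1.   ]
```

View pics/w22.png

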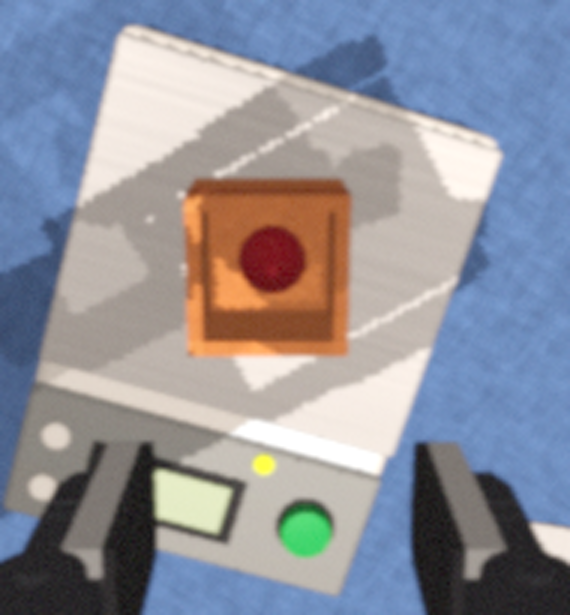

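View pics/s22.png

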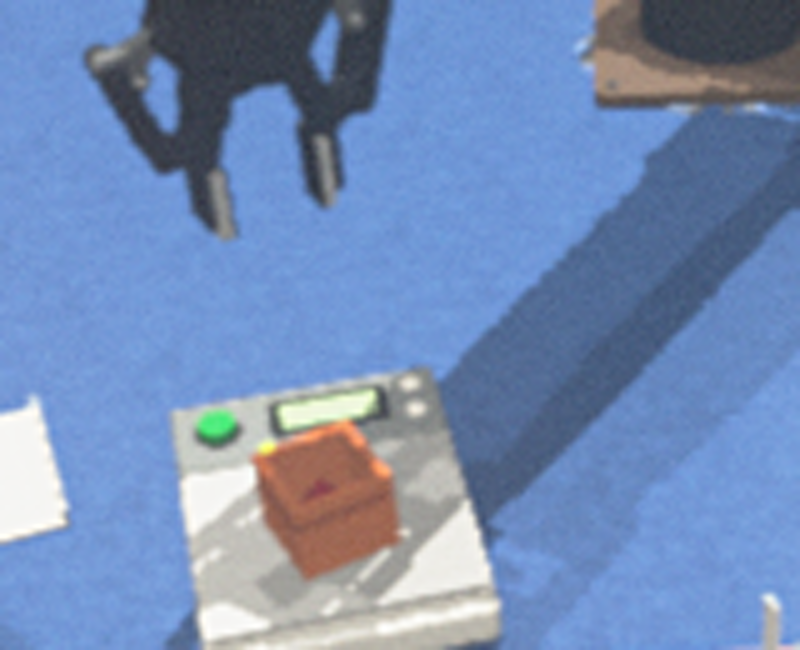

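```bash
python3 - <<'E'
from h import *
c=cam("wrist")
p=[pz(c,190+u/3,95+v/3,.092)[:2] for u,v in [(186,194),(351,194),(349,355),(189,356)]]
m=np.mean(p,0);print("pot",m,"dist to pan",np.hypot(*(m-[.585,-.231])),"bulb",pz(c,190+272/3,95+259/3,.063))
t=cam("top");a=cv2.imread("pics/top0.png");b=t["frame"][:,:,::-1]
cv2.imwrite("pics/tend.png",b)
sign_off();print(get_state()["time"])
E
```

```text
pot [ 0.58647852 -0.2286977 ] dist to pan 0.002736170816530724 bulb [ 0.58642733 -0.22964448  0.063     ]
the job is handed in; nothing more can be done
the job is handed in; nothing more can be done
```

View pics/tend.png

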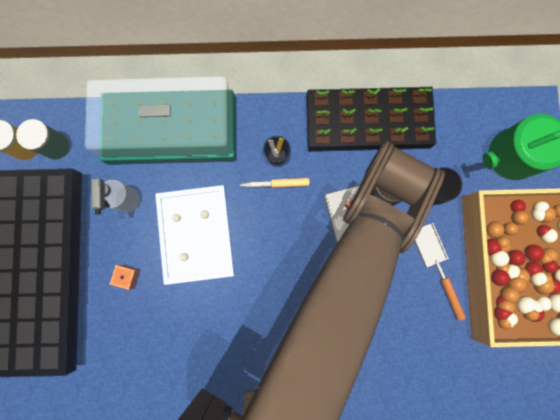

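I turned the nearer pot over in two 90° tips, laying it on its side on the pan and then standing it upright. With the pot let go I pressed tare fully down: 11 N, tip at 39.9 mm, which is the full 5 mm of travel. I then dropped the red bulb into the pot from about 4 cm and handed the job in at about 29 s.

**Last checks:**
- **Pot:** upright and free, about 3 mm from the measured pan centre.
- **Bulb:** inside the pot, within about 1 mm of its centre horizontally.
- **Tare button:** looks up again in the pictures.
- **Gripper:** open, about 15 cm above the pot and touching nothing.
- **Other things:** white bulbs, trowel, dibber, label pot and sprayer look unmoved in the last top view. The pot stack is partly hidden by the arm there; it also looks unmoved as far as it shows.

**What went wrong or disagreed:**
- The first outward tilt was stopped by joint 5's limit, so I tilted to the side instead.
- The first grip on the bulb was too high, so I redid it lower.
- The scene camera was 2 to 7 mm off the top camera; I used the wrist camera for the pot and bulb grasps.

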